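# Ease the photometer's cover shut over the sample

### The job

The cover of the photometer's sample well stands open, leaning back, and its hinge no longer holds it: once tipped forward it falls. Tip it forward from behind with a fingertip, catch it on a finger under its inner side in the upper half of its fall, and from there lower it on the finger until it is fully shut, without ever letting it drop. Do not pinch the cover between the fingers, leave the glassware and other loose things where they stand, and finish clear of everything.

Things in the scene. Friction and masses are not known exactly. Their poses are not given: they have to be found in the camera images.
- photometer: White bench photometer, fixed, 240 mm wide (y), 90 mm high. Origin on the bench, midway between its sides; x points from its front (x = -130 mm, facing the robot) to its back (+150 mm), z up. Sample well in the top: x -118 to -12, y -45 to +45 mm, with a small cuvette inside, up to 80 mm above the bench. Behind the hinge a flat deck 90 mm above the bench, with a display.
- cover (a joint): Cover angle about its hinge, rad: 0 shut and level, 1.57 upright, stop at 1.80 (leaning back). The axis runs along the photometer's y. Slight friction holds it only within about 0.2 rad of upright; tipped to about 1.3 or less it falls by itself in 1 to 2 s, at up to about 2 rad/s (weak damper). Mass about 0.36 kg, varying by a fifth; 1 to 2.5 N under the lip carries it.
- cover_hinge (a point): Point on the hinge axis, midway across the cover: at x = -10 mm, y = 0 of the photometer, 96 mm above the bench. Axes turn with the cover: x in the plate from lip to hinge, z out of the outer face. The cover is a plate 100 mm wide, 12 mm thick, from 4 to 150 mm from the axis: black inner half (face at z = -4 mm, towards the robot when open, down when shut), grey outer half (face at z = +8 mm).
- cover_lip (a point): Middle of the inner edge of the cover's free end (the lip), 150 mm from the hinge axis and 4 mm to its inner side. Shut, the lip stands out 30 mm past the photometer's front, its underside 92 mm above the bench with nothing below, so a finger can stay under it until the cover is shut. Axes turn with the cover: x from lip to hinge, z out of the outer face.
- flask_a: Loose conical glass flask, 80 mm across the foot, 130 mm high, beside the photometer. Origin: centre of its underside.
- flask_b: Loose conical glass flask, 68 mm across the foot, 110 mm high, beside the photometer. Origin: centre of its underside.
- amber_bottle: Loose amber bottle, 60 mm across, 140 mm high, beside the photometer. Origin: centre of its underside.
- white_jar: Loose white jar with a black cap, 64 mm across, 100 mm high, beside the photometer. Origin: centre of its underside.
- vial: Loose small amber jar, 28 mm across, 50 mm high, standing on the photometer's deck behind the cover. Origin: centre of its underside.
- beaker: Loose glass beaker, 70 mm across, 85 mm high, in front of and to the left of the photometer. Origin: centre of its underside.
- cuvette_tray: Loose low grey tray with compartments, 80 x 110 mm, 25 mm high, in front of and to the right of the photometer. Origin: centre of its underside.

How it is judged:
By the outcome, as a careful person would: the job done as asked, in the order asked, and still so for the second after the job is handed in, with the robot touching nothing.
It also fails if it takes over 54 s, if anything falls off the work surface, if the arm or the gripper's body presses on something with over 40 N, if the wrist force passes 120 N, or if a joint passes its speed limit or range.

### The arm

A 6-joint arm with a two-finger parallel gripper is mounted at the origin on the work surface. World frame = base frame: x ahead of the robot, y to its left, z up, the work surface at z = 0. Lengths are in m, angles in rad, forces in N, time in s.
With the tool pointing down it reaches from about 0.3 to 0.775 m from the base axis. Payload 14.6 kg.
Tool frame: the origin (TCP) lies at the very end of the fingers, on their centre line; the grasp point (between the pads) lies env.hold_point_z behind it (env.hold_point_z is the distance from the TCP to the grasp point, in m); x points along the fingers, z is the direction in which the jaws open and shut, and the axes are right-handed (so a half turn about x gives the same grasp; the last joint's range is limited). The gripper opens to 85 mm and grips with 20 to 120 N. Pads are 22 mm wide; open, the fingers measure 114 mm over their backs; the gripper's body (76 mm by 85 mm) begins 54 mm behind the grasp point. The pads swing forward as they close: fully open they stand 13 mm farther back than shut.
Start: joints at [1.172, 0.3, 1.521, -0, 1.321, -0.067], TCP at [0.179, 0.52, 0.231] pointing down, gripper open.
Joint ranges: [-3.03, 3.03], [-0.79, 2.21], [0.23, 2.52], [-1.04, 4.18], [0, 3.07], [-2.55, 2.55]. Speed limits (rad/s): [2.22, 2.22, 2.57, 3.14, 3.14, 3.14].

### API

Orientations are given as a 3x3 rotation matrix whose columns are the frame's x, y, z axes.
In Python, from plant import env gives the robot as it stands. The module is installed in compiled form; this text tells all that it offers.
- The arm moves only by the shell command python3 -m handwheel 'ROWS'. ROWS is JSON, a list of rows, each an object with "delta_pos": the shift along the tool's x, y, z in m, a list of three; "turn": the turn, a rotation vector about the tool's x, y, z in degrees, a list of three; "claw": the finger opening in m, from 0 to 0.0854. In form: [{"delta_pos": [dx, dy, dz], "turn": [rx, ry, rz], "claw": claw}, ...]. A call has 1 to 5 rows; each row shifts and turns the commanded pose from where the row before left it, along the tool's axes as they then stand; what a row does not reach is not made up. A row lasts 1/12 s, in which the tool goes at most 41.7 mm and 7.16 degrees, less where a joint would pass 70% of its speed; a pose out of reach is approached as far as the arm can. A call is refused whole if a number of a shift passes 0.0417 or a number of a turn 7.16, either way. A call with a gripper value outside its range is refused whole. The fingers move at their own pace and stop on an object; the grip force is fixed at half the most. Time passes only in rows, so rows that do not move let the fingers close. It gives the time, the measured TCP pose, the force and the opening at its end, in the units of the state.
- env.get_state(): the state, without advancing time (a new reading comes with each control period).
- env.read_camera(name): name is "side" or "top"; returns a dict with "color" (480x640x3 uint8, blue, green, red), "fx", "fy", "cx", "cy" (pixels), "view" (4x4, takes a point from world to camera coordinates). Camera axes: x right, y down, z forward; pixel columns grow to the right and rows downward; lengths in m; the calibration is good to about 2 mm. A picture is of the moment at which its call begins. There is no depth.
- env.finish_job(): hands the job in, once; it reports no verdict.
The state is a dict: "t": time; "joint_positions": joint angles; "joint_vel": joint speeds; "joint_torque": joint torques, N m; "ee_pos": TCP position; "eef_rot": TCP orientation; "contact_force": force on the tool from outside, world axes, zero at the start; "moment": the same for the moment, N m; "opening": finger opening in m.
Only numpy, scipy, OpenCV 4.12 (cv2) and the standard library are available. Lean on these libraries where they do the work, as an engineer would, in place of code of your own. Each camera call takes 0.05 s, during which the arm holds its last target.

## Working session

There is one attempt and no reset: what is moved stays moved. The work goes in short steps, Python scripts to look and compute and a shell command to move; the robot and the scene stay as the last step left them, time stands still between calls to the robot, and variables do not carry over. Pictures are saved under pics/ and viewed, and the job is handed in when it is done.

```bash
mkdir -p pics; ls; python3 - <<'E'
from plant import env
import cv2
s=env.get_state()
for k,v in s.items(): print(k,v)
print(env.hold_point_z)
for n in("side","top"):
    c=env.read_camera(n); cv2.imwrite(f"pics/{n}0.png",c["color"]); print(n,c["fx"],c["fy"],c["cx"],c["cy"]); print(c["view"])
E
```

```text
pics
t 0.0
joint_positions [ 1.17238329e+00  3.00472222e-01  1.52160293e+00 -1.21502279e-05
  1.32073066e+00 -6.66097364e-02]
joint_vel [ 4.26467283e-04 -5.87172598e-05  2.55516686e-03  2.76159400e-04
 -1.58694035e-03 -4.01084535e-05]
joint_torque [ 2.21121547e-03 -5.43505383e+01 -3.61788762e+01  7.78055721e-06
  4.07397296e-03 -1.46987259e-05]
ee_pos [0.1790752  0.51976687 0.23071147]
eef_rot [[-4.59802410e-04 -9.45457424e-01  3.25745372e-01]
 [-1.12270930e-03  3.25745690e-01  9.45456760e-01]
 [-9.99999264e-01  6.90059363e-05 -1.21125250e-03]]
contact_force [ 0.09853472 -0.55395805  0.5147865 ]
moment [-0.01625927  0.01281738  0.01786021]
opening 0.08504295961560446
0.0187
side 461.50395664509676 461.50395664509676 319.9928533326144 244.55407660413124
[[-0.94335832 -0.33127696 -0.01818369  0.55373651]
 [-0.22818063  0.68761187 -0.68929204  0.14812316]
 [ 0.24084989 -0.64610022 -0.72425537  0.97266083]
 [ 0.          0.          0.          1.        ]]
top 572.4540117552928 572.4540117552928 323.67290453924755 232.94589638969347
[[ 0.02904119 -0.99954194 -0.00851583  0.0430229 ]
 [-0.98107466 -0.02687092 -0.19175627  0.5697334 ]
 [ 0.1914396   0.0139235  -0.98140563  1.20934974]
 [ 0.          0.          0.          1.        ]]
```

View pics/side0.png

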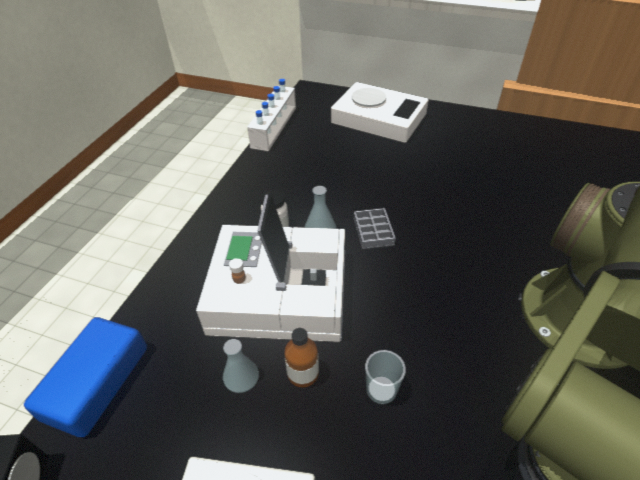

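View pics/top0.png

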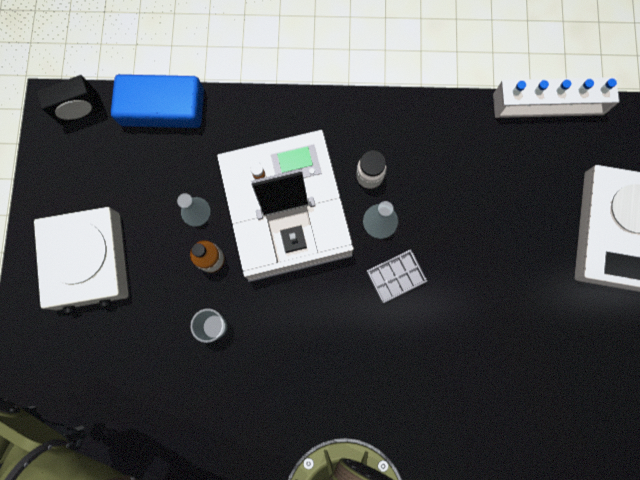

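```bash
python3 - <<'E'
import cv2
a=cv2.imread("pics/top0.png")[110:350,170:450]; cv2.imwrite("pics/topc.png",cv2.resize(a,None,fx=2.5,fy=2.5,interpolation=cv2.INTER_CUBIC))
a=cv2.imread("pics/side0.png")[170:410,190:420]; cv2.imwrite("pics/sidec.png",cv2.resize(a,None,fx=2.5,fy=2.5,interpolation=cv2.INTER_CUBIC))
E
```

```text
(no output)
```

View pics/topc.png

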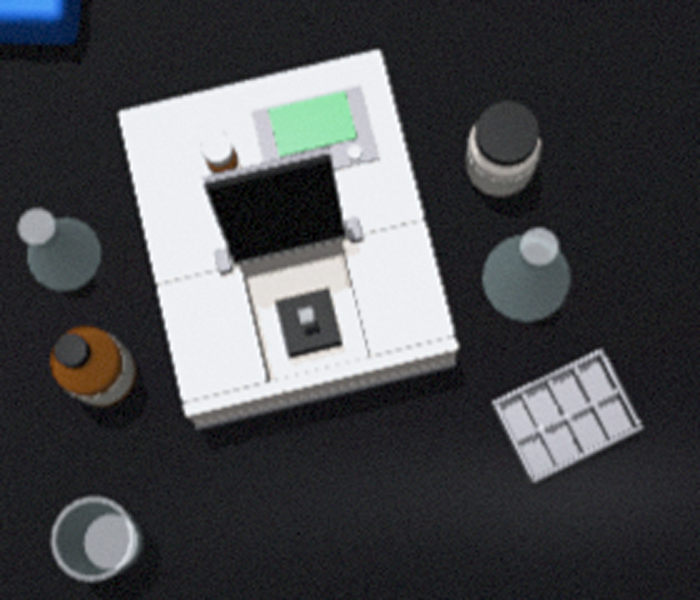

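View pics/sidec.png

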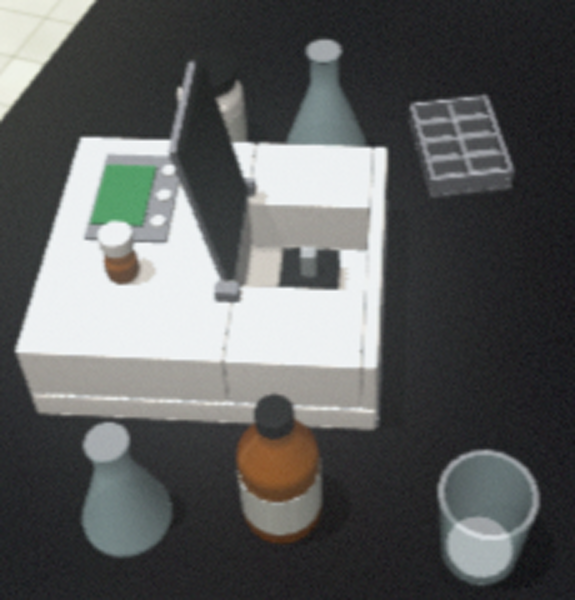

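```bash
cat > h.py <<'E'
import numpy as np, cv2
K={'side':(461.504,319.993,244.554),'top':(572.454,323.673,232.946)}
V={'side':np.array([[-0.94335832,-0.33127696,-0.01818369,0.55373651],[-0.22818063,0.68761187,-0.68929204,0.14812316],[0.24084989,-0.64610022,-0.72425537,0.97266083]]),
'top':np.array([[0.02904119,-0.99954194,-0.00851583,0.0430229],[-0.98107466,-0.02687092,-0.19175627,0.5697334],[0.1914396,0.0139235,-0.98140563,1.20934974]])}
def P(n):
    f,cx,cy=K[n]; return np.array([[f,0,cx],[0,f,cy],[0,0,1]])@V[n]
def tri(ps,pt):
    X=cv2.triangulatePoints(P('side'),P('top'),np.array(ps,float).T,np.array(pt,float).T); return (X[:3]/X[3]).T
def proj(n,X):
    X=np.atleast_2d(X); q=np.c_[X,np.ones(len(X))]@P(n).T; return q[:,:2]/q[:,2:]
def ray(n,p,z):
    f,cx,cy=K[n]; R=V[n][:,:3]; C=-R.T@V[n][:,3]; d=R.T@np.array([(p[0]-cx)/f,(p[1]-cy)/f,1]); return C+d*(z-C[2])/d[2]
E
python3 - <<'E'
from h import *
np.set_printoptions(precision=4,suppress=True)
s=lambda c,o:np.array(c)/2.5+o
T=lambda c:s(c,[170-.3,110-.3]); S=lambda c:s(c,[190-.3,170-.3])
# BL BR FR FL
t=T([[119,111],[380,50],[456,340],[184,404]]); d=S([[21,350],[80,138],[386,148],[377,368]])
X=tri(d,t); print(X)
for a in range(4): print(ray('top',t[a],.09),ray('side',d[a],.09))
print([np.linalg.norm(X[i]-X[(i+1)%4]) for i in range(4)])
# cover outer lip edge / inner lip edge
# vial cap top, things
for n,z,tt,ss in[('vial',.14,(217,148),(115,234)),('fa',.13,(539,244),(324,50)),('fb',.11,(37,226),(107,440)),('amb',.14,(72,350),(274,411)),('jar',.1,(508,132),None),('beak',.085,(96,538),(488,497)),('tray',.025,(567,415),(461,140))]:
    print(n,ray('top',T(tt),z),ray('side',S(ss),z) if ss else '')
E
```

```text
[[ 0.7318  0.2987  0.0887]
 [ 0.7981  0.0701  0.0855]
 [ 0.5331 -0.0033  0.0878]
 [ 0.4704  0.2265  0.0882]]
[0.7326 0.2988 0.09  ] [0.7292 0.2994 0.09  ]
[0.7955 0.0698 0.09  ] [0.7967 0.074  0.09  ]
[ 0.5354 -0.003   0.09  ] [ 0.5283 -0.001   0.09  ]
[0.474  0.2267 0.09  ] [0.4642 0.2277 0.09  ]
[np.float64(0.23803508618689717), np.float64(0.2750284027434004), np.float64(0.23826342415818574), np.float64(0.2712072125793231)]
vial [0.6853 0.2033 0.14  ] [0.6868 0.2062 0.14  ]
fa [ 0.6119 -0.0693  0.13  ] [ 0.6099 -0.0675  0.13  ]
fb [0.6211 0.3582 0.11  ] [0.6215 0.3594 0.11  ]
amb [0.5098 0.3135 0.14  ] [0.5105 0.3171 0.14  ]
jar [ 0.719  -0.0443  0.1   ] 
beak [0.3597 0.2949 0.085 ] [0.3595 0.3025 0.085 ]
tray [ 0.4816 -0.1055  0.025 ] [ 0.4801 -0.0984  0.025 ]
```

```bash
python3 - <<'E'
from h import *
np.set_printoptions(precision=4,suppress=True)
s=lambda c,o:np.array(c)/2.5+o
T=lambda c:s(c,[170-.3,110-.3]); S=lambda c:s(c,[190-.3,170-.3])
t=T([[119,111],[380,50],[457,351],[188,416]]); d=S([[21,350],[80,138],[386,148],[377,368]])
X=tri(d,t); print(X)
A=np.array([ray('top',t[a],.09) for a in range(4)]);B=np.array([ray('side',d[a],.09) for a in range(4)])
M=(A+B)/2; print(M)
m=np.array([[.15,.12],[.15,-.12],[-.13,-.12],[-.13,.12]])
for Q in(A,B,M):
    mc=m-m.mean(0);q=Q[:,:2]-Q[:,:2].mean(0)
    yaw=np.arctan2((mc[:,0]*q[:,1]-mc[:,1]*q[:,0]).sum(),(mc*q).sum())
    R=np.array([[np.cos(yaw),-np.sin(yaw)],[np.sin(yaw),np.cos(yaw)]])
    o=Q[:,:2].mean(0)-R@m.mean(0); print(np.degrees(yaw),o,(Q[:,:2]-o)@R-m)
R3=np.eye(3);R3[:2,:2]=R;o3=np.r_[o,0]
np.savez('pm.npz',R=R3,o=o3)
# predicted cover corners
for th in(1.7,1.8):
  pts=[]
  for y in(.05,-.05):
    for z in(-.004,.008):
        # open: dir lip = -x rotated toward +z by th (about y): lip dir=(-cos, sin); outer normal at shut=+z -> at th: (sin,cos)
        c,s_=np.cos(th),np.sin(th)
        p=np.array([-.01,y,.096])+.15*np.array([-c,0,s_])+z*np.array([s_,0,c]); pts.append(R3@p+o3)
  pts=np.array(pts);print(th,(proj('top',pts)-[169.7,109.7])*2.5,'\n',(proj('side',pts)-[189.7,169.7])*2.5)
E
```

```text
[[ 0.7318  0.2987  0.0887]
 [ 0.7981  0.0701  0.0855]
 [ 0.5275 -0.004   0.0869]
 [ 0.4649  0.2237  0.084 ]]
[[ 0.7309  0.2991  0.09  ]
 [ 0.7961  0.0719  0.09  ]
 [ 0.5271 -0.0025  0.09  ]
 [ 0.464   0.2252  0.09  ]]
15.462371494175962 [0.6198 0.1442] [[-0.0001 -0.001 ]
 [-0.0005  0.0015]
 [ 0.      0.0022]
 [ 0.0006 -0.0027]]
15.708842107778935 [0.62   0.1473] [[-0.0037 -0.0032]
 [ 0.0003  0.0016]
 [ 0.0016  0.0021]
 [ 0.0018 -0.0005]]
15.58525258312283 [0.6199 0.1458] [[-0.0019 -0.0021]
 [-0.0001  0.0015]
 [ 0.0008  0.0021]
 [ 0.0012 -0.0016]]
1.7 [[205.3676 199.5249]
 [202.2512 185.4392]
 [333.1654 168.7576]
 [329.6218 154.8261]] 
 [[195.0861 150.1418]
 [178.6687 151.1389]
 [213.7901  58.6561]
 [198.6066  59.7631]]
1.8 [[201.5505 182.1204]
 [198.7314 168.8614]
 [328.7762 151.5542]
 [325.4041 138.4762]] 
 [[174.7008 151.7374]
 [158.8803 153.9166]
 [194.9302  60.3875]
 [180.2706  62.6712]]
```

```bash
python3 -m handwheel '[{"delta_pos":[-0.03,0,0],"turn":[7,0,0],"claw":0.0854},{"delta_pos":[-0.03,0,0],"turn":[7,0,0],"claw":0.0854},{"delta_pos":[-0.03,0,0],"turn":[7,0,0],"claw":0.0854},{"delta_pos":[-0.02,0,0],"turn":[7,0,0],"claw":0.0854},{"delta_pos":[0,0,0],"turn":[7,0,0],"claw":0.0854}]'
python3 -m handwheel '[{"delta_pos":[0,0,0],"turn":[7,0,0],"claw":0.0854},{"delta_pos":[0,0,0],"turn":[7,0,0],"claw":0.0854},{"delta_pos":[0,0,0],"turn":[6.4,0,0],"claw":0.0854},{"delta_pos":[0,0,0],"turn":[0,0,0],"claw":0.0854}]'
python3 - <<'E'
from plant import env
import numpy as np
np.set_printoptions(precision=4,suppress=True)
s=env.get_state();print(s['joint_positions'],s['ee_pos']);print(s['eef_rot'])
E
```

```text
t: 0.52
ee_pos: [0.1794, 0.5206, 0.3457]
eef_rot: [[0.002, -0.583, 0.813], [0.006, 0.813, 0.583], [-1.0, 0.003, 0.005]]
contact_force: [-0.5, -0.3, 0.4]
opening: 0.0857
t: 0.85
ee_pos: [0.1791, 0.5199, 0.341]
eef_rot: [[-0.0, -0.264, 0.965], [-0.001, 0.965, 0.264], [-1.0, -0.001, -0.0]]
contact_force: [0.7, 0.1, 0.4]
opening: 0.0853
[ 1.1724  0.2428  1.3421 -0.      1.5574  0.9057] [0.1791 0.5199 0.341 ]
[[-0.0002 -0.2636  0.9646]
 [-0.0006  0.9646  0.2636]
 [-1.     -0.0005 -0.0004]]
```

```bash
python3 -m handwheel '[{"delta_pos":[0,-0.0367,0.0159],"turn":[0,0,0],"claw":0.0854},{"delta_pos":[0,-0.0367,0.0159],"turn":[0,0,0],"claw":0.0854},{"delta_pos":[0,-0.0367,0.0159],"turn":[0,0,0],"claw":0.0854},{"delta_pos":[0,-0.0367,0.0159],"turn":[0,0,0],"claw":0.0854},{"delta_pos":[0,-0.0367,0.0159],"turn":[0,0,0],"claw":0.0854}]'
python3 -m handwheel '[{"delta_pos":[0,-0.0367,0.0159],"turn":[0,0,0],"claw":0.0854},{"delta_pos":[0,-0.0367,0.0159],"turn":[0,0,0],"claw":0.0854},{"delta_pos":[0,-0.0367,0.0159],"turn":[0,0,0],"claw":0.0854},{"delta_pos":[0,-0.0367,0.0159],"turn":[0,0,0],"claw":0.0854},{"delta_pos":[0,-0.0367,0.0159],"turn":[0,0,0],"claw":0.0854}]'
python3 -m handwheel '[{"delta_pos":[0,-0.0367,0.0159],"turn":[0,-5,0],"claw":0.075},{"delta_pos":[0,-0.0367,0.0159],"turn":[0,-5,0],"claw":0.075},{"delta_pos":[0,-0.0367,0.0159],"turn":[0,-5,0],"claw":0.075},{"delta_pos":[0,0,0],"turn":[0,-5,0],"claw":0.075},{"delta_pos":[0,0,0],"turn":[0,-5,0],"claw":0.075}]'
python3 -m handwheel '[{"delta_pos":[0,0,0],"turn":[0.3,0,0],"claw":0.075}]'
cat > look.py <<'E'
import sys
from plant import env
from h import *
np.set_printoptions(precision=4,suppress=True)
d=np.load('pm.npz');R,o=d['R'],d['o']
def look(tag):
    s=env.get_state()
    out=[]
    for n in('side','top'):
        c=env.read_camera(n)['color'];cv2.imwrite(f'pics/{n}_{tag}.png',c)
        a=c[130:340,190:390] if n=='side' else c[120:330,190:390]
        out.append(cv2.resize(a,None,fx=2,fy=2.8,interpolation=cv2.INTER_CUBIC) if 0 else cv2.resize(a,(400,420),interpolation=cv2.INTER_CUBIC))
    cv2.imwrite(f'pics/v_{tag}.png',np.hstack(out))
    state(s)
def state(s=None):
    s=s or env.get_state()
    Rt=R.T@s['eef_rot']
    print('t',s['t'],'J',s['joint_positions'],'loc',R.T@(s['ee_pos']-o),'phi',np.degrees(np.arctan2(-Rt[2,0],Rt[0,0])),'\nRt',Rt.round(3).tolist(),'F',R.T@s['contact_force'],'open',s['opening'])
if __name__=='__main__':
    look(sys.argv[1]) if len(sys.argv)>1 else state()
E
python3 look.py 1
```

```text
t: 1.27
ee_pos: [0.3057, 0.363, 0.3412]
eef_rot: [[-0.0, -0.273, 0.962], [-0.0, 0.962, 0.273], [-1.0, -0.0, -0.0]]
contact_force: [0.5, 1.0, 0.1]
opening: 0.0856
t: 1.68
ee_pos: [0.4317, 0.2074, 0.3413]
eef_rot: [[0.0, -0.273, 0.962], [0.0, 0.962, 0.273], [-1.0, 0.0, 0.0]]
contact_force: [0.4, 0.3, 0.1]
opening: 0.0854
t: 2.1
ee_pos: [0.5071, 0.114, 0.3453]
eef_rot: [[0.411, -0.269, 0.871], [0.113, 0.963, 0.244], [-0.905, -0.002, 0.426]]
contact_force: [1.2, 0.5, 0.6]
opening: 0.0748
t: 2.18
ee_pos: [0.5053, 0.115, 0.3449]
eef_rot: [[0.41, -0.266, 0.872], [0.114, 0.964, 0.241], [-0.905, 0.001, 0.425]]
contact_force: [-0.4, -0.7, 0.3]
opening: 0.0751
t 2.1833 J [ 0.1236 -0.0706  1.7246  0.0719  1.0534 -0.1674] loc [-0.1186  0.0012  0.3449] phi 64.82050185211247 
Rt [[0.425, 0.003, 0.905], [-0.001, 1.0, -0.003], [-0.905, 0.001, 0.425]] F [-0.56   -0.5819  0.2578] open 0.07511403952752398
```

View pics/v_1.png

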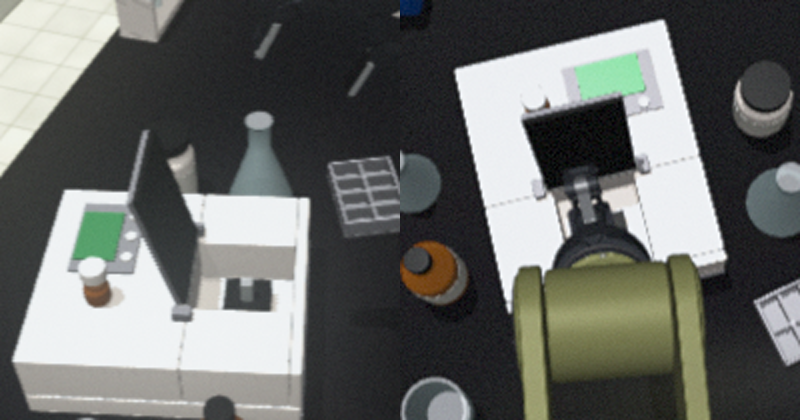

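```bash
python3 -m handwheel '[{"delta_pos":[-0.01,0,0],"turn":[0,-6.2,0],"claw":0.075},{"delta_pos":[-0.01,0,0],"turn":[0,-6.2,0],"claw":0.075},{"delta_pos":[-0.01,0,0],"turn":[0,-6.2,0],"claw":0.075},{"delta_pos":[0,0,0],"turn":[0,-6.2,0],"claw":0.075}]'; python3 look.py
python3 -m handwheel '[{"delta_pos":[0.018,0,-0.035],"turn":[0,0,0],"claw":0.075},{"delta_pos":[0.018,0,-0.035],"turn":[0,0,0],"claw":0.075},{"delta_pos":[0.018,0,-0.035],"turn":[0,0,0],"claw":0.075},{"delta_pos":[0.018,0,-0.035],"turn":[0,0,0],"claw":0.075}]'; python3 look.py 2
```

```text
t: 2.62
ee_pos: [0.4912, 0.1122, 0.3734]
eef_rot: [[0.74, -0.266, 0.618], [0.204, 0.964, 0.171], [-0.641, 0.0, 0.767]]
contact_force: [1.3, 0.8, -0.3]
opening: 0.0751
t 2.6167 J [ 0.0819 -0.2984  1.9941  0.2581  0.5953 -0.3361] loc [-0.1329  0.0022  0.3734] phi 39.874889102927554 
Rt [[0.767, 0.003, 0.641], [-0.002, 1.0, -0.002], [-0.641, 0.0, 0.767]] F [ 1.4832  0.4305 -0.2519] open 0.0751104600697435
t: 2.95
ee_pos: [0.4584, 0.1046, 0.2243]
eef_rot: [[0.734, -0.27, 0.624], [0.207, 0.963, 0.172], [-0.647, 0.003, 0.762]]
contact_force: [1.0, 0.4, -0.1]
opening: 0.0752
t 2.95 J [ 0.0614 -0.213   2.2909  0.6714  0.2636 -0.7902] loc [-0.1666  0.0038  0.2243] phi 40.329026381306235 
Rt [[0.762, -0.001, 0.647], [0.003, 1.0, -0.002], [-0.647, 0.003, 0.762]] F [ 1.0706  0.0743 -0.0597] open 0.075216846172187
```

View pics/side_2.png

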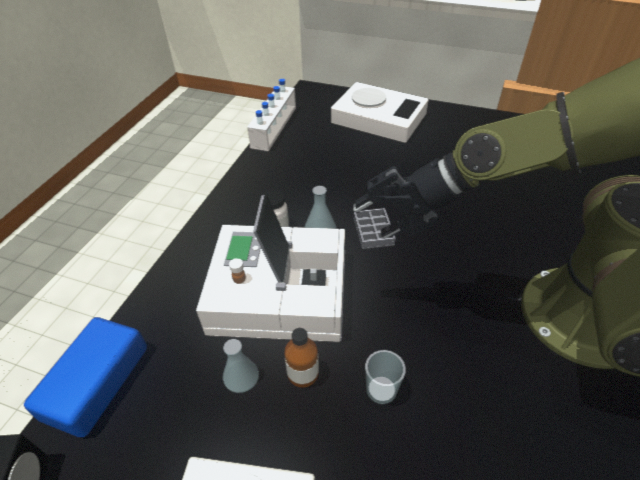

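```bash
cat > kin.py <<'E'
import numpy as np
from scipy.optimize import least_squares
D=[([.3005,1.5216,],[.17908,.51977,.23071],[-.0005,-.0011,-1]),
([.2428,1.3421],[.1791,.5199,.3410],[-.0002,-.0006,-1]),
([-.0706,1.7246],[.5053,.115,.3449],[.41,.114,-.905]),
([-.2984,1.9941],[.4912,.1122,.3734],[.74,.204,-.641]),
([-.2130,2.2909],[.4584,.1046,.2243],[.734,.207,-.647])]
def wr(p,j):
    a,h,L1,L2,d,Lt=p; return np.array([a+L1*np.sin(j[0])+L2*np.sin(j[0]+j[1]+d),h+L1*np.cos(j[0])+L2*np.cos(j[0]+j[1]+d)])
def res(p):
    e=[]
    for j,t,u in D:
        w=np.array(t)-p[5]*np.array(u); e+=list(np.array([np.hypot(w[0],w[1]),w[2]])-wr(p,j))
    return e
f=least_squares(res,[0,.3,.35,.35,0,.25]); 
if __name__=='__main__':print(f.x,np.abs(f.fun).max())
p=f.x
E
python3 kin.py
cat > ik.py <<'E'
from kin import *
from scipy.optimize import fsolve
d=np.load('pm.npz');R,o=d['R'],d['o']
def ik(x,z,phi,y=0.0,yaw=0):
    phi=np.radians(phi);c=np.cos(phi)
    u=R@np.array([c*np.cos(yaw),c*np.sin(yaw),-np.sin(phi)]);t=R@np.array([x,y,z])+o
    w=t-p[5]*u;q=[np.hypot(w[0],w[1]),w[2]]
    s,_,ok,_=fsolve(lambda j:wr(p,j)-q,[-.2,2.2],full_output=1)
    j1=np.arctan2(w[1],w[0]);b=s.sum() # forearm from vertical (assume no twist)
    fa=np.array([np.cos(j1)*np.sin(b),np.sin(j1)*np.sin(b),np.cos(b)])
    return ok==1,j1,s,np.arccos(fa@u),w
if __name__=='__main__':
    np.set_printoptions(precision=3,suppress=True)
    for ph in(40,50,55,60,65,70,75):
        for x,z in((-.12,.12),(-.15,.12),(-.12,.18),(-.1,.25)):
            print(ph,x,z,*ik(x,z,ph))
E
python3 ik.py
```

```text
[0.0015583  0.22177419 0.42265559 0.44919982 0.08914406 0.24474918] 7.479104667978964e-05
40 -0.12 0.12 True 0.19263299012069893 [0.149 2.271] 0.1616416629966793 [0.324 0.063 0.277]
40 -0.15 0.12 True 0.18470071631864515 [0.088 2.344] 0.1743688755248895 [0.295 0.055 0.277]
40 -0.12 0.18 True 0.19263299012069893 [0.001 2.233] 0.07065258422692905 [0.324 0.063 0.337]
40 -0.1 0.25 True 0.19716760401848388 [-0.081  2.115] 0.2429495247401801 [0.343 0.069 0.407]
50 -0.12 0.12 True 0.19928009955915113 [0.135 2.182] 0.1360199884973739 [0.353 0.071 0.307]
50 -0.15 0.12 True 0.19267312512832943 [0.071 2.255] 0.12919728730234892 [0.324 0.063 0.307]
50 -0.12 0.18 True 0.19928009955915113 [0.011 2.135] 0.3023905229586154 [0.353 0.071 0.367]
50 -0.1 0.25 True 0.20310650277460712 [-0.049  2.008] 0.48733117680672094 [0.372 0.077 0.437]
55 -0.12 0.12 True 0.20254720452801245 [0.142 2.132] 0.26123805742767614 [0.369 0.076 0.32 ]
55 -0.15 0.12 True 0.1965437942321118 [0.078 2.205] 0.25268158972920257 [0.34  0.068 0.32 ]
55 -0.12 0.18 True 0.20254720452801245 [0.028 2.082] 0.4243384198783159 [0.369 0.076
[... 864 characters left out ...]
486221779 [0.203 1.968] 0.6222400429507181 [0.424 0.091 0.35 ]
70 -0.15 0.12 True 0.20713680771126938 [0.14  2.044] 0.6092392352358047 [0.395 0.083 0.35 ]
70 -0.12 0.18 True 0.2116251486221779 [0.111 1.912] 0.7694265470158924 [0.424 0.091 0.41 ]
70 -0.1 0.25 True 0.21428793891311962 [0.079 1.775] 0.9398890433582145 [0.443 0.096 0.48 ]
75 -0.12 0.12 True 0.2143341538326179 [0.234 1.91 ] 0.7356556328663566 [0.443 0.096 0.356]
75 -0.15 0.12 True 0.21025255802921236 [0.172 1.988] 0.7206768063974098 [0.414 0.088 0.356]
75 -0.12 0.18 True 0.2143341538326179 [0.148 1.854] 0.8781578209748369 [0.443 0.096 0.416]
75 -0.1 0.25 True 0.21676844781095458 [0.12  1.714] 1.046287828265006 [0.463 0.102 0.486]
```

```bash
python3 - <<'E'
from h import *
from plant import env
s=env.get_state();g=s['opening']
im=cv2.imread('pics/side_2.png');x0,y0,f=330,150,5
a=cv2.resize(im[y0:y0+100,x0:x0+130],None,fx=f,fy=f,interpolation=cv2.INTER_CUBIC)
def mk(off,b,col):
  for sg in(1,-1):
    for h in(g/2,g/2+.0145):
      for w in (.011,-.011):
        q=s['ee_pos']+s['eef_rot']@np.array([-b,w,sg*h]);u=proj('side',q)[0]
        cv2.circle(a,(int((u[0]-x0)*f),int((u[1]-y0)*f)),3,col,-1)
mk(0,0,(0,0,255));mk(0,.01,(0,255,0))
cv2.imwrite('pics/z2.png',a)
E
```

```text
(no output)
```

View pics/z2.png

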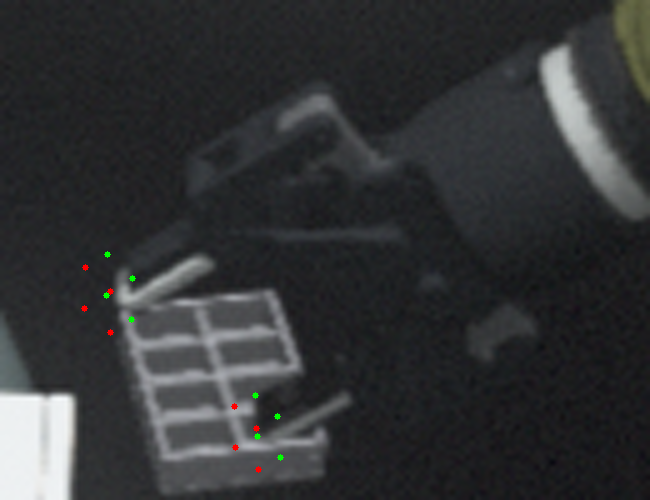

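```bash
python3 -m handwheel '[{"delta_pos":[0,0,0],"turn":[0,5,0],"claw":0.0854},{"delta_pos":[0,0,0],"turn":[0,5,0],"claw":0.0854},{"delta_pos":[0,0,0],"turn":[0,5,0],"claw":0.0854},{"delta_pos":[0,0,0.03],"turn":[0,0,0],"claw":0.0854},{"delta_pos":[0,0,0.03],"turn":[0,0,0],"claw":0.0854}]'
python3 -m handwheel '[{"delta_pos":[0,0,0.03],"turn":[0,0,0],"claw":0.0854},{"delta_pos":[0,0,0.03],"turn":[0,0,0],"claw":0.0854},{"delta_pos":[0,0,0],"turn":[0,0,0],"claw":0.0854}]'; python3 look.py 3
```

```text
t: 3.47
ee_pos: [0.508, 0.1182, 0.2658]
eef_rot: [[0.57, -0.269, 0.777], [0.162, 0.963, 0.215], [-0.806, 0.004, 0.592]]
contact_force: [0.1, 0.2, 1.7]
opening: 0.0851
t: 3.72
ee_pos: [0.5571, 0.1316, 0.3042]
eef_rot: [[0.574, -0.269, 0.773], [0.163, 0.963, 0.214], [-0.802, 0.003, 0.597]]
contact_force: [1.5, -0.3, 0.7]
opening: 0.0852
t 3.7167 J [ 0.1308 -0.0011  1.8088  0.1343  0.7038 -0.2143] loc [-0.0643  0.0032  0.3042] phi 53.35308422601354 
Rt [[0.597, -0.0, 0.802], [0.003, 1.0, -0.002], [-0.802, 0.003, 0.597]] F [ 1.3782 -0.7155  0.6874] open 0.08519519110590211
```

View pics/v_3.png

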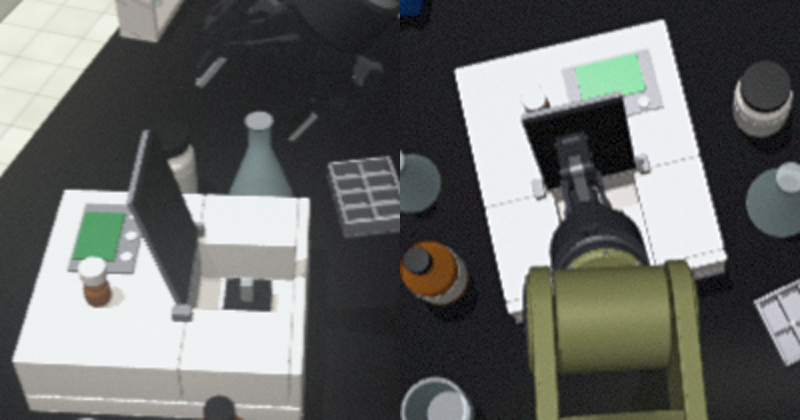

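```bash
python3 -m handwheel '[{"delta_pos":[0.01,0,0.007],"turn":[0,0,0],"claw":0.0854},{"delta_pos":[0.03,0,0],"turn":[0,0,0],"claw":0.0854},{"delta_pos":[0.03,0,0],"turn":[0,0,0],"claw":0.0854},{"delta_pos":[0.03,0,0],"turn":[0,0,0],"claw":0.0854},{"delta_pos":[0.01,0,0],"turn":[0,0,0],"claw":0.0854}]'; python3 look.py 4
```

```text
t: 4.23
ee_pos: [0.6208, 0.151, 0.2102]
eef_rot: [[0.565, -0.271, 0.779], [0.164, 0.963, 0.215], [-0.809, 0.006, 0.588]]
contact_force: [0.7, -0.4, -1.5]
opening: 0.0853
t 4.2333 J [ 0.1517  0.2483  1.7539  0.1557  0.5196 -0.2308] loc [0.0023 0.0048 0.2102] phi 53.95615714241193 
Rt [[0.588, -0.002, 0.809], [0.006, 1.0, -0.002], [-0.809, 0.006, 0.588]] F [ 0.5832 -0.5621 -1.5407] open 0.08530284579551949
```

View pics/v_4.png

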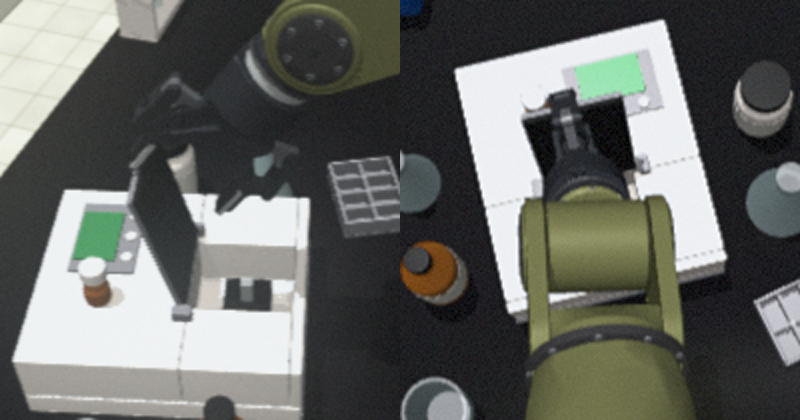

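```bash
cat > ov.py <<'E'
import sys
from look import *
def cov(th,y,r,z):
    c,s=np.cos(th),np.sin(th);return R@(np.array([-.01,y,.096])+r*np.array([-c,0,s])+z*np.array([s,0,c]))+o
def ov(tag,ths,b=.013,s=None):
    s=s or env.get_state();g=s['opening'];outs=[]
    for n,(x0,y0) in(('side',(220,160)),('top',(230,150))):
        f=4
        im=cv2.imread(f'pics/{n}_{tag}.png');a=cv2.convertScaleAbs(cv2.resize(im[y0:y0+130,x0:x0+100],None,fx=f,fy=f,interpolation=cv2.INTER_CUBIC),alpha=1.7,beta=20)
        for sg,col in((1,(0,0,255)),(-1,(0,255,0))):
            for w in(.011,-.011):
                q=s['ee_pos']+s['eef_rot']@np.array([-b,w,sg*g/2]);u=proj(n,q)[0]
                cv2.circle(a,(int((u[0]-x0+.5)*f),int((u[1]-y0+.5)*f)),3,col,-1)
        for th,col in zip(ths,((255,255,0),(255,0,255),(0,255,255))):
            for z in (-.004,.008):
                L=[proj(n,cov(th,y,.15,z))[0] for y in(.05,-.05)]
                cv2.line(a,*[tuple(int(v) for v in (l-[x0-.5,y0-.5])*f) for l in L],col,1)
        outs.append(a)
    cv2.imwrite(f'pics/o_{tag}.png',np.hstack(outs))
if __name__=='__main__': ov(sys.argv[1],[float(t) for t in sys.argv[2:]])
E
python3 ov.py 4 1.8
```

```text
(no output)
```

View pics/o_4.png

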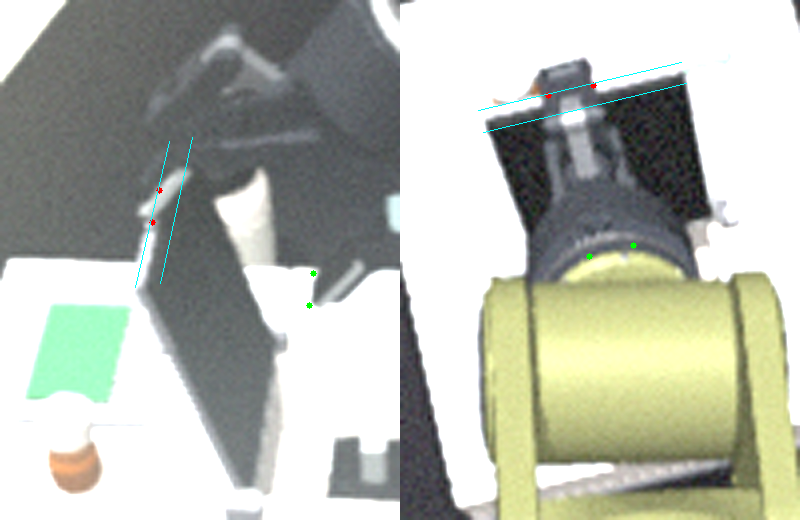

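```bash
python3 -m handwheel '[{"delta_pos":[-0.003,0,0.01],"turn":[0,0,0],"claw":0.0854},{"delta_pos":[0,0,0],"turn":[0,0,0],"claw":0.0854}]'; python3 look.py;python3 -m handwheel '[{"delta_pos":[0.014,0,0],"turn":[0,0,0],"claw":0.0854},{"delta_pos":[0.013,0,0],"turn":[0,0,0],"claw":0.0854},{"delta_pos":[0,0,0],"turn":[0,0,0],"claw":0.0854}]'; python3 look.py 5; python3 ov.py 5 1.8
```

```text
t: 4.5
ee_pos: [0.6274, 0.1527, 0.2254]
eef_rot: [[0.572, -0.271, 0.774], [0.166, 0.963, 0.214], [-0.803, 0.006, 0.595]]
contact_force: [-0.2, 0.4, 1.1]
opening: 0.0851
t 4.5 J [ 0.1526  0.2429  1.7254  0.1499  0.5445 -0.2228] loc [0.0091 0.0046 0.2254] phi 53.45104777749576 
Rt [[0.595, -0.002, 0.803], [0.006, 1.0, -0.002], [-0.803, 0.006, 0.595]] F [-0.1152  0.4359  1.0627] open 0.08511739825269021
t: 4.75
ee_pos: [0.6419, 0.1571, 0.1998]
eef_rot: [[0.568, -0.271, 0.777], [0.166, 0.963, 0.215], [-0.806, 0.007, 0.592]]
contact_force: [-0.1, 1.2, 0.2]
opening: 0.0851
t 4.75 J [ 0.1566  0.3062  1.707   0.1564  0.5039 -0.2284] loc [0.0242 0.005  0.1998] phi 53.70181659973554 
Rt [[0.592, -0.003, 0.806], [0.007, 1.0, -0.002], [-0.806, 0.007, 0.592]] F [0.1838 1.186  0.1912] open 0.08513261275799569
```

View pics/o_5.png

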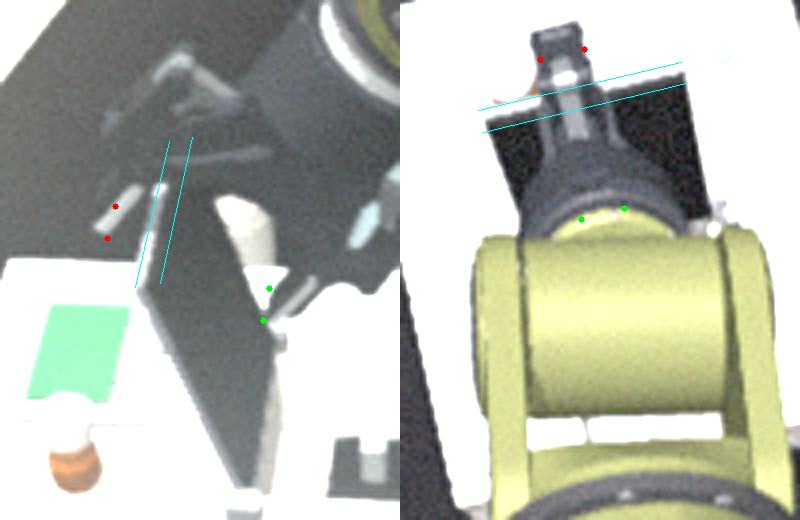

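```bash
python3 -m handwheel '[{"delta_pos":[-0.006,0,-0.009],"turn":[0,0,0],"claw":0.0854},{"delta_pos":[-0.005,0,-0.007],"turn":[0,0,0],"claw":0.0854},{"delta_pos":[-0.005,0,-0.007],"turn":[0,0,0],"claw":0.0854},{"delta_pos":[-0.005,0,-0.007],"turn":[0,0,0],"claw":0.0854},{"delta_pos":[-0.004,0,-0.006],"turn":[0,0,0],"claw":0.0854}]'; python3 look.py 6; python3 ov.py 6 1.57 1.5
```

```text
t: 5.27
ee_pos: [0.6, 0.1452, 0.202]
eef_rot: [[0.573, -0.271, 0.773], [0.167, 0.963, 0.214], [-0.802, 0.006, 0.597]]
contact_force: [0.3, -0.3, 4.0]
opening: 0.0851
t 5.2667 J [ 0.1455  0.2105  1.8265  0.1798  0.4762 -0.2601] loc [-0.0193  0.0048  0.202 ] phi 53.354802984526344 
Rt [[0.597, -0.003, 0.802], [0.007, 1.0, -0.002], [-0.802, 0.006, 0.597]] F [ 0.2225 -0.4148  4.005 ] open 0.08508994782821049
```

View pics/o_6.png

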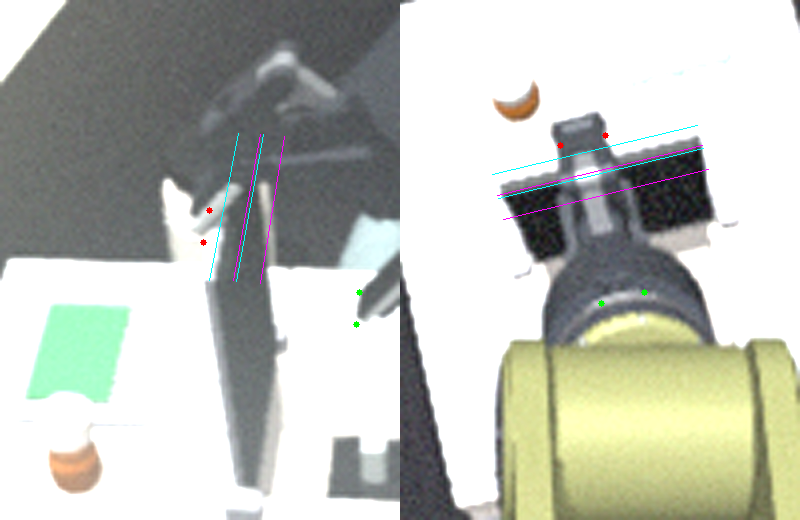

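```bash
python3 -m handwheel '[{"delta_pos":[-0.003,0,-0.005],"turn":[0,0,0],"claw":0.0854},{"delta_pos":[-0.003,0,-0.005],"turn":[0,0,0],"claw":0.0854},{"delta_pos":[-0.003,0,-0.005],"turn":[0,0,0],"claw":0.0854},{"delta_pos":[-0.003,0,-0.005],"turn":[0,0,0],"claw":0.0854}]'; python3 look.py 7; python3 ov.py 7 1.4 1.3
```

```text
t: 5.7
ee_pos: [0.5769, 0.1389, 0.1965]
eef_rot: [[0.568, -0.271, 0.777], [0.166, 0.962, 0.215], [-0.806, 0.007, 0.592]]
contact_force: [0.8, 0.9, 0.4]
opening: 0.0855
t 5.7 J [ 0.1389  0.1679  1.8902  0.1942  0.4623 -0.2798] loc [-0.0432  0.0049  0.1965] phi 53.684211714053724 
Rt [[0.592, -0.003, 0.806], [0.008, 1.0, -0.002], [-0.806, 0.007, 0.592]] F [0.9997 0.6913 0.3592] open 0.08546414824881968
```

View pics/o_7.png

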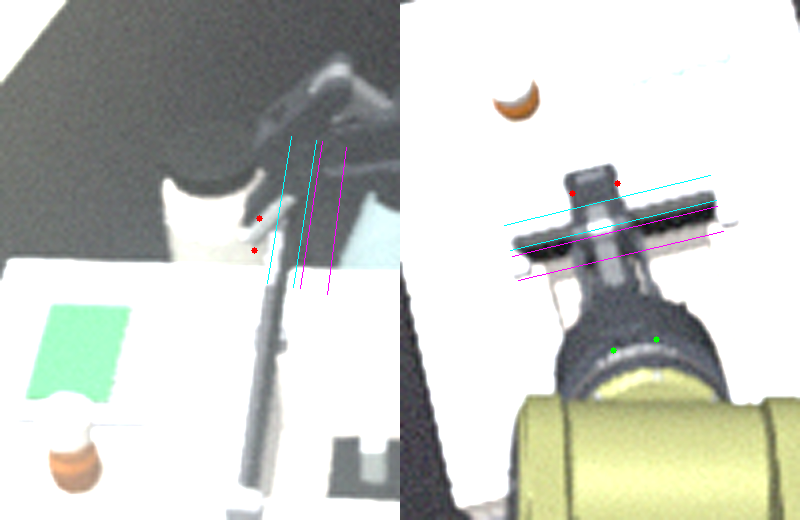

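```bash
python3 -m handwheel '[{"delta_pos":[-0.003,0,-0.005],"turn":[0,0,0],"claw":0.0854},{"delta_pos":[-0.003,0,-0.005],"turn":[0,0,0],"claw":0.0854}]'; python3 look.py 8; python3 ov.py 8 1.3 1.2
```

```text
t: 5.97
ee_pos: [0.566, 0.1358, 0.1954]
eef_rot: [[0.568, -0.271, 0.777], [0.166, 0.962, 0.215], [-0.806, 0.007, 0.592]]
contact_force: [0.8, -0.1, 0.0]
opening: 0.0854
t 5.9667 J [ 0.1353  0.145   1.9202  0.2016  0.4558 -0.2899] loc [-0.0545  0.0049  0.1954] phi 53.680089207066516 
Rt [[0.592, -0.003, 0.806], [0.008, 1.0, -0.002], [-0.806, 0.007, 0.592]] F [ 0.6956 -0.3225  0.0027] open 0.08539170699925923
```

View pics/o_8.png

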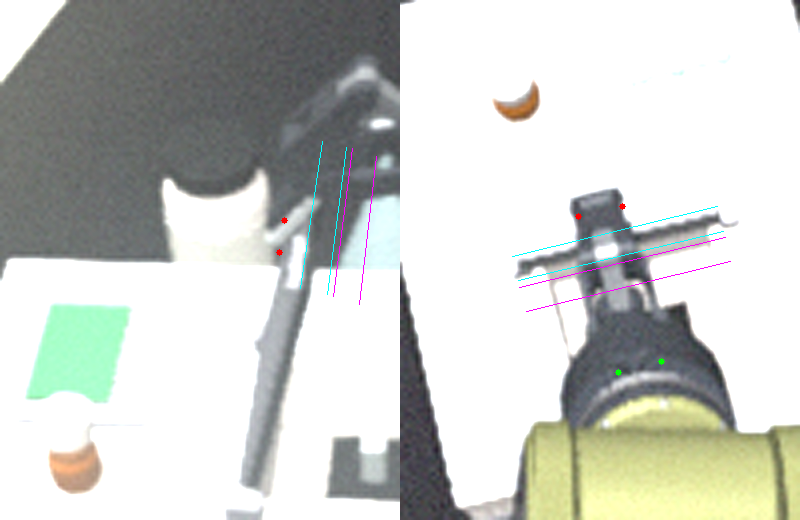

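```bash
python3 -m handwheel '[{"delta_pos":[-0.004,0,-0.006],"turn":[0,0,0],"claw":0.0854},{"delta_pos":[0,0,0],"turn":[0,0,0],"claw":0.0854}]'; python3 look.py 9; python3 ov.py 9 1.3 1.2
```

```text
t: 6.23
ee_pos: [0.5587, 0.1338, 0.1951]
eef_rot: [[0.568, -0.271, 0.777], [0.166, 0.962, 0.215], [-0.806, 0.007, 0.592]]
contact_force: [0.1, -1.1, 0.0]
opening: 0.0853
t 6.2333 J [ 0.133   0.1287  1.9397  0.206   0.4533 -0.2961] loc [-0.0622  0.0049  0.1951] phi 53.686853010271385 
Rt [[0.592, -0.003, 0.806], [0.008, 1.0, -0.002], [-0.806, 0.007, 0.592]] F [-0.1642 -1.0447  0.0086] open 0.0852971235712056
```

View pics/o_9.png

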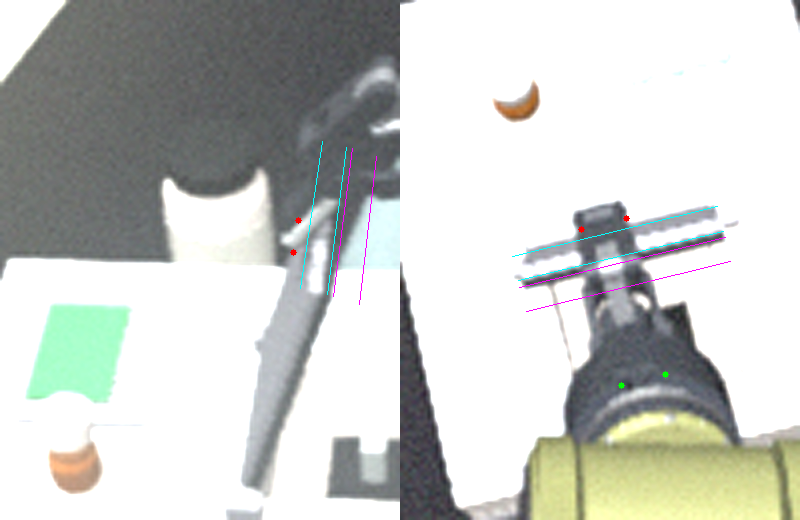

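```bash
python3 -m handwheel '[{"delta_pos":[0,0,0.012],"turn":[0,0,0],"claw":0.0854},{"delta_pos":[0,0,0.012],"turn":[0,0,0],"claw":0.0854}]'; python3 look.py 10; python3 ov.py 10 1.1 1.0
```

```text
t: 6.5
ee_pos: [0.5783, 0.1391, 0.2096]
eef_rot: [[0.569, -0.271, 0.777], [0.166, 0.962, 0.214], [-0.806, 0.007, 0.592]]
contact_force: [0.3, 0.0, 0.6]
opening: 0.0853
t 6.5 J [ 0.1391  0.1529  1.8733  0.1822  0.4934 -0.2662] loc [-0.0418  0.0048  0.2096] phi 53.679807500163605 
Rt [[0.592, -0.003, 0.806], [0.007, 1.0, -0.002], [-0.806, 0.007, 0.592]] F [ 0.2918 -0.0757  0.5931] open 0.08533362348797054
```

View pics/o_10.png

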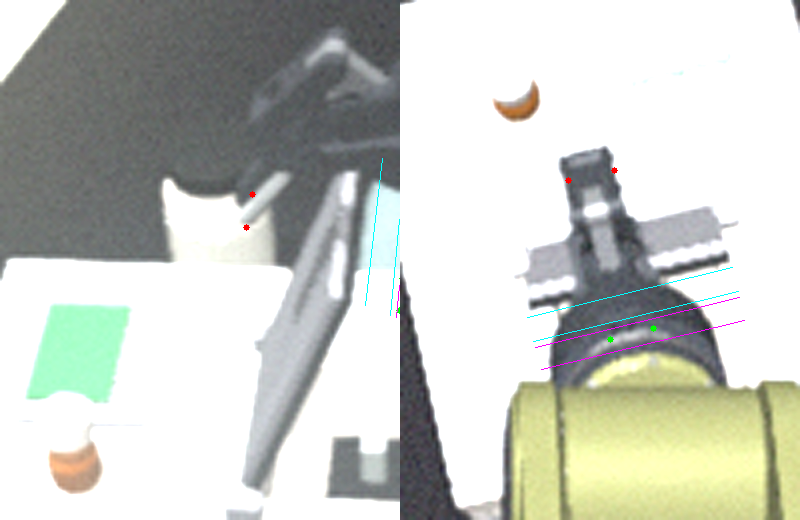

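```bash
python3 -m handwheel '[{"delta_pos":[0,0,0.006],"turn":[0,0,0],"claw":0.0854},{"delta_pos":[0,0,0],"turn":[0,0,0],"claw":0.0854}]'; python3 look.py 11; python3 ov.py 11 1.1 1.0
```

```text
t: 6.77
ee_pos: [0.5831, 0.1405, 0.2133]
eef_rot: [[0.569, -0.271, 0.776], [0.166, 0.962, 0.214], [-0.805, 0.007, 0.593]]
contact_force: [0.0, -0.4, 0.2]
opening: 0.0855
t 6.7667 J [ 0.1405  0.1589  1.8571  0.1777  0.5026 -0.2603] loc [-0.0368  0.0048  0.2133] phi 53.6372016001664 
Rt [[0.593, -0.003, 0.805], [0.007, 1.0, -0.002], [-0.805, 0.007, 0.593]] F [-0.107  -0.4011  0.1672] open 0.085500480802654
```

View pics/o_11.png

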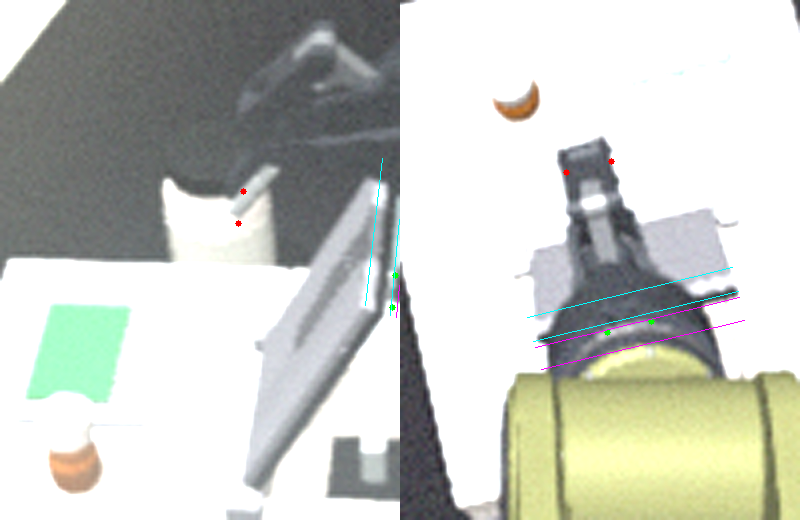

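```bash
for i in 1 2; do python3 -m handwheel '[{"delta_pos":[0,0,0],"turn":[0,0,0],"claw":0.0854}]'; done; sed -i 's/(220,160)/(260,160)/;s/(230,150)/(240,170)/' ov.py; python3 look.py 12; python3 ov.py 12 1.0 0.9
```

```text
t: 6.95
ee_pos: [0.5825, 0.1403, 0.2128]
eef_rot: [[0.568, -0.271, 0.777], [0.166, 0.962, 0.215], [-0.806, 0.007, 0.592]]
contact_force: [-0.9, -0.4, -0.9]
opening: 0.0854
t: 7.03
ee_pos: [0.5825, 0.1403, 0.2127]
eef_rot: [[0.568, -0.271, 0.777], [0.166, 0.962, 0.215], [-0.806, 0.007, 0.592]]
contact_force: [-1.4, -0.3, -0.3]
opening: 0.0855
t 7.0333 J [ 0.1403  0.1584  1.8587  0.1778  0.5024 -0.2606] loc [-0.0375  0.0048  0.2127] phi 53.69595061425009 
Rt [[0.592, -0.003, 0.806], [0.008, 1.0, -0.002], [-0.806, 0.007, 0.592]] F [-1.4493  0.1363 -0.3001] open 0.08552163383297524
```

View pics/o_12.png

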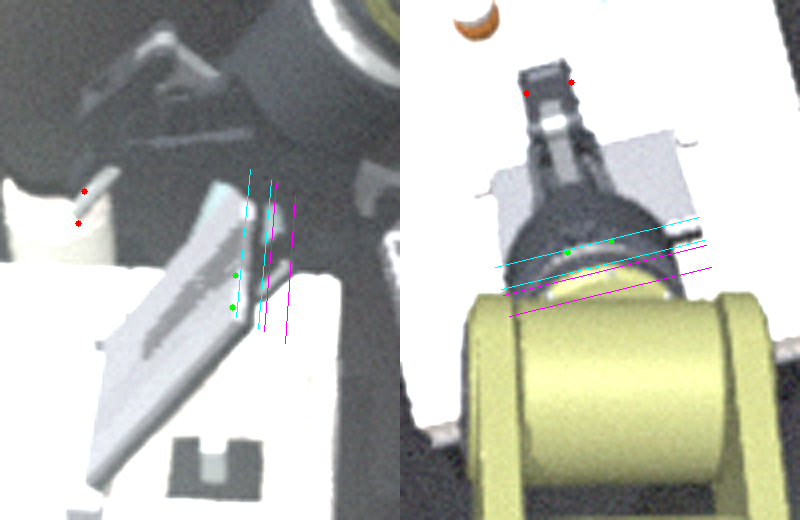

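```bash
cat > plan.py <<'E'
import numpy as np,sys
from look import R,o,env
s=env.get_state();Rt=R.T@s['eef_rot'];T=R.T@(s['ee_pos']-o);u=Rt[[0,2],0];n=Rt[[0,2],2];T=T[[0,2]]
def I(th):
    c,k=np.cos(th),np.sin(th);return np.array([-.01,.096])+.15*np.array([-c,k])-.004*np.array([k,c])
g=s['opening']/2
def lip(th): # overlap and penetration now
    d=I(th)-T; return -(d@u)-.013, d@n+g
th0=float(sys.argv[1]);N=int(sys.argv[2]);st=float(sys.argv[3]);s1=float(sys.argv[4])
print('now overlap',lip(th0),'F',R.T@s['contact_force'])
ths=[th0-st*i for i in range(N+1)]
prev=T
for t in ths[1:]:
    ov=lip(th0)[0]; sgo=ov+(s1-ov)*(th0-t)/(st*N)
    Tn=I(t)+(sgo+.013)*u+g*n; d=Tn-prev; prev=Tn
    print(round(t,3),'d',np.array([d@u,d@n]).round(4),'T',Tn.round(3))
E
python3 -m handwheel '[{"delta_pos":[0,0,0],"turn":[0,0,0],"claw":0.0854}]'; python3 plan.py 1.0 25 .04 .018
```

```text
t: 7.22
ee_pos: [0.5826, 0.1403, 0.2129]
eef_rot: [[0.568, -0.271, 0.777], [0.166, 0.962, 0.215], [-0.806, 0.007, 0.592]]
contact_force: [-1.0, -0.1, -0.9]
opening: 0.0854
now overlap (np.float64(0.026563245872631376), np.float64(0.0010239868747926664)) F [-0.9828  0.1831 -0.8961]
0.96 d [-0.0004 -0.005 ] T [-0.042  0.21 ]
0.92 d [-0.0002 -0.006 ] T [-0.047  0.207]
0.88 d [ 0.    -0.006] T [-0.051  0.203]
0.84 d [ 0.0003 -0.006 ] T [-0.056  0.2  ]
0.8 d [ 0.0005 -0.0059] T [-0.061  0.196]
0.76 d [ 0.0008 -0.0059] T [-0.065  0.192]
0.72 d [ 0.001  -0.0059] T [-0.069  0.187]
0.68 d [ 0.0012 -0.0058] T [-0.073  0.183]
0.64 d [ 0.0015 -0.0057] T [-0.077  0.178]
0.6 d [ 0.0017 -0.0057] T [-0.08   0.174]
0.56 d [ 0.0019 -0.0056] T [-0.084  0.169]
0.52 d [ 0.0021 -0.0055] T [-0.087  0.164]
0.48 d [ 0.0023 -0.0054] T [-0.09   0.159]
0.44 d [ 0.0026 -0.0053] T [-0.092  0.154]
0.4 d [ 0.0028 -0.0051] T [-0.095  0.148]
0.36 d [ 0.003 -0.005] T [-0.097  0.143]
0.32 d [ 0.0032 -0.0049] T [-0.099  0.137]
0.28 d [ 0.0034 -0.0047] T [-0.101  0.132]
0.24 d [ 0.0035 -0.0046] T [-0.103  0.126]
0.2 d [ 0.0037 -0.0044] T [-0.104  0.121]
0.16 d [ 0.0039 -0.0043] T [-0.105  0.115]
0.12 d [ 0.0041 -0.0041] T [-0.106  0.109]
0.08 d [ 0.0042 -0.0039] T [-0.107  0.104]
0.04 d [ 0.0044 -0.0037] T [-0.107  0.098]
0.0 d [ 0.0045 -0.0035] T [-0.107  0.092]
```

Held on the lower finger at about 1.0 rad. Lowering along the lip's arc.

```bash
python3 -m handwheel '[{"delta_pos":[-0.0004,0,-0.004],"turn":[0,0,0],"claw":0.0854},{"delta_pos":[-0.0002,0,-0.005],"turn":[0,0,0],"claw":0.0854},{"delta_pos":[0,0,-0.006],"turn":[0,0,0],"claw":0.0854},{"delta_pos":[0.0003,0,-0.006],"turn":[0,0,0],"claw":0.0854}]'; python3 look.py 13;sed -i 's/(260,160)/(265,190)/;s/(240,170)/(240,210)/' ov.py;  python3 ov.py 13 0.95 0.85
```

```text
t: 7.55
ee_pos: [0.5657, 0.1357, 0.2006]
eef_rot: [[0.569, -0.271, 0.776], [0.166, 0.962, 0.215], [-0.805, 0.007, 0.593]]
contact_force: [-0.5, -0.3, -0.4]
opening: 0.0854
t 7.55 J [ 0.1352  0.1368  1.9161  0.197   0.4674 -0.2849] loc [-0.0549  0.0048  0.2006] phi 53.651266401632 
Rt [[0.593, -0.003, 0.805], [0.007, 1.0, -0.002], [-0.805, 0.007, 0.593]] F [-0.5467 -0.172  -0.3691] open 0.08538482010611548
```

View pics/o_13.png

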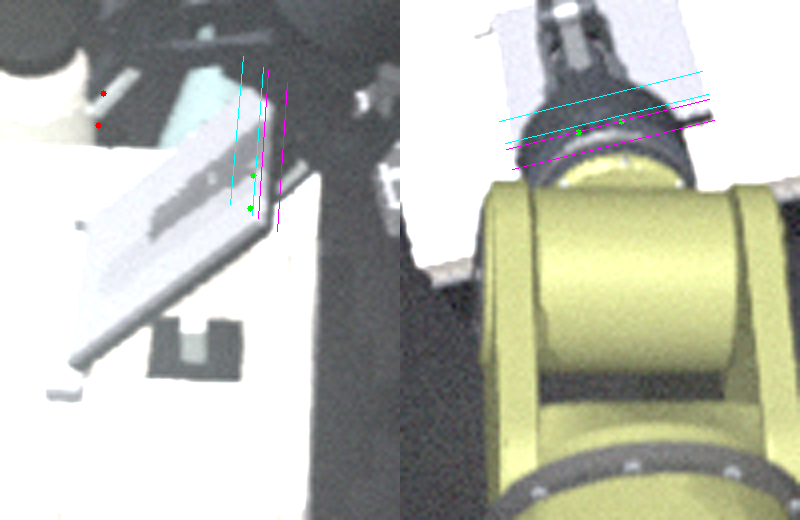

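```bash
for t in .9 .86 .84; do python3 plan.py $t 1 .04 .02|head -1; done; python3 -m handwheel '[{"delta_pos":[0.0004,0,-0.005],"turn":[0,0,0],"claw":0.0854},{"delta_pos":[0.0006,0,-0.005],"turn":[0,0,0],"claw":0.0854},{"delta_pos":[0.0008,0,-0.005],"turn":[0,0,0],"claw":0.0854},{"delta_pos":[0.001,0,-0.005],"turn":[0,0,0],"claw":0.0854},{"delta_pos":[0.0011,0,-0.005],"turn":[0,0,0],"claw":0.0854}]'; for t in .75 .7 .65; do python3 plan.py $t 1 .04 .02|head -1; done;python3 look.py 14;  python3 ov.py 14 0.75 0.65
```

```text
now overlap (np.float64(0.026098572795952894), np.float64(0.008307324952922572)) F [-2.2276  0.122  -0.757 ]
now overlap (np.float64(0.02559130811187723), np.float64(0.002327089258665517)) F [-2.2276  0.122  -0.757 ]
now overlap (np.float64(0.02524808493090846), np.float64(-0.0006542227696495553)) F [-2.2276  0.122  -0.757 ]
t: 8.07
ee_pos: [0.5487, 0.131, 0.1825]
eef_rot: [[0.569, -0.271, 0.776], [0.166, 0.962, 0.214], [-0.805, 0.007, 0.593]]
contact_force: [-1.0, -0.8, -0.5]
opening: 0.0852
now overlap (np.float64(0.026918545008157012), np.float64(0.009910983578320008)) F [-1.1838 -0.4852 -0.4976]
now overlap (np.float64(0.02514869349453079), np.float64(0.0026209130178736564)) F [-1.1838 -0.4852 -0.4976]
now overlap (np.float64(0.02301671015815048), np.float64(-0.004571583457952361)) F [-1.1838 -0.4852 -0.4976]
t 8.0667 J [ 0.1296  0.1251  1.9781  0.2265  0.4194 -0.3205] loc [-0.0725  0.0049  0.1825] phi 53.6582120478436 
Rt [[0.593, -0.003, 0.806], [0.007, 1.0, -0.002], [-0.805, 0.007, 0.593]] F [-1.1838 -0.4852 -0.4976] open 0.08521430228767213
```

View pics/o_14.png

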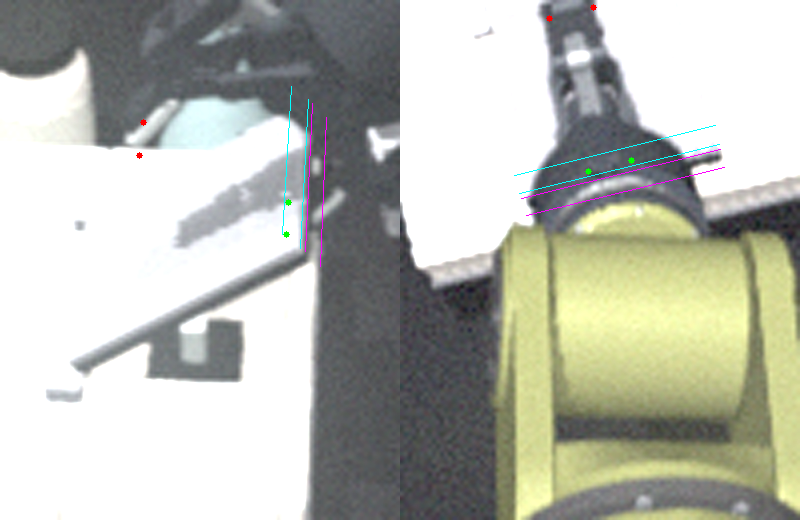

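```bash
python3 plan.py .685 17 .04 .016; python3 -m handwheel '[{"delta_pos":[0.0015,0,-0.0055],"turn":[0,0,0],"claw":0.0854},{"delta_pos":[0.0017,0,-0.0055],"turn":[0,0,0],"claw":0.0854},{"delta_pos":[0.002,0,-0.0055],"turn":[0,0,0],"claw":0.0854},{"delta_pos":[0.0022,0,-0.0055],"turn":[0,0,0],"claw":0.0854},{"delta_pos":[0.0024,0,-0.0053],"turn":[0,0,0],"claw":0.0854}]'; python3 look.py 15;for t in .55 .5 .45; do python3 plan.py $t 1 .04 .02|head -1; done;  python3 ov.py 15 0.55 0.45
```

```text
now overlap (np.float64(0.024695179446260276), np.float64(0.000996835511445894)) F [-1.6603 -0.2486 -0.2206]
0.645 d [ 0.0013 -0.0047] T [-0.076  0.178]
0.605 d [ 0.0015 -0.0057] T [-0.08   0.174]
0.565 d [ 0.0017 -0.0056] T [-0.083  0.169]
0.525 d [ 0.0019 -0.0055] T [-0.086  0.164]
0.485 d [ 0.0022 -0.0054] T [-0.089  0.159]
0.445 d [ 0.0024 -0.0053] T [-0.092  0.154]
0.405 d [ 0.0026 -0.0051] T [-0.095  0.149]
0.365 d [ 0.0028 -0.005 ] T [-0.097  0.144]
0.325 d [ 0.003  -0.0049] T [-0.099  0.139]
0.285 d [ 0.0032 -0.0047] T [-0.101  0.133]
0.245 d [ 0.0034 -0.0046] T [-0.103  0.128]
0.205 d [ 0.0035 -0.0044] T [-0.105  0.122]
0.165 d [ 0.0037 -0.0043] T [-0.106  0.117]
0.125 d [ 0.0039 -0.0041] T [-0.107  0.111]
0.085 d [ 0.004  -0.0039] T [-0.108  0.106]
0.045 d [ 0.0042 -0.0037] T [-0.108  0.1  ]
0.005 d [ 0.0043 -0.0035] T [-0.108  0.095]
t: 8.58
ee_pos: [0.5331, 0.1268, 0.1583]
eef_rot: [[0.569, -0.271, 0.777], [0.166, 0.962, 0.214], [-0.806, 0.007, 0.592]]
contact_force: [-0.8, -0.4, -1.3]
opening: 0.0853
t 8.5833 J [ 0.1242  0.1304  2.04    0.2753  0.3554 -0.3763] loc [-0.0887  0.005   0.1583] phi 53.66479622322415 
Rt [[0.592, -0.003, 0.806], [0.007, 1.0, -0.002], [-0.806, 0.007, 0.592]] F [-0.8549 -0.1768 -1.2655] open 0.08534450690836012
now overlap (np.float64(0.02782511423999877), np.float64(0.009586330132080198)) F [-1.5129 -0.4716 -1.1212]
now overlap (np.float64(0.024629950319662322), np.float64(0.0027990129353751073)) F [-1.5129 -0.4716 -1.1212]
now overlap (np.float64(0.021099561691250657), np.float64(-0.003820120309609043)) F [-1.5129 -0.4716 -1.1212]
```

View pics/o_15.png

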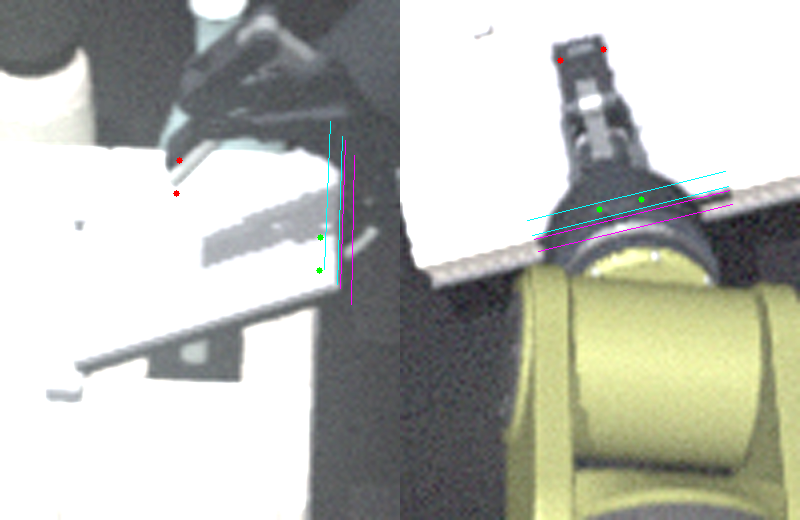

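```bash
python3 -m handwheel '[{"delta_pos":[0.0026,0,-0.0053],"turn":[0,0,0],"claw":0.0854},{"delta_pos":[0.0027,0,-0.0051],"turn":[0,0,0],"claw":0.0854},{"delta_pos":[0.0029,0,-0.005],"turn":[0,0,0],"claw":0.0854},{"delta_pos":[0.0031,0,-0.0049],"turn":[0,0,0],"claw":0.0854},{"delta_pos":[0.0033,0,-0.0047],"turn":[0,0,0],"claw":0.0854}]'; python3 look.py 16;for t in .35 .3 .25; do python3 plan.py $t 1 .04 .02|head -1; done;  python3 ov.py 16 0.35 0.25
```

```text
t: 9.1
ee_pos: [0.5222, 0.1239, 0.1317]
eef_rot: [[0.569, -0.271, 0.776], [0.166, 0.962, 0.214], [-0.805, 0.007, 0.593]]
contact_force: [-1.7, -1.0, -0.8]
opening: 0.0854
t 9.1 J [ 0.1203  0.1564  2.0886  0.3513  0.2853 -0.4588] loc [-0.1     0.0052  0.1317] phi 53.65743796993638 
Rt [[0.593, -0.003, 0.805], [0.007, 1.0, -0.002], [-0.805, 0.007, 0.593]] F [-1.9071 -0.4768 -0.8462] open 0.08541901859820614
now overlap (np.float64(0.02778543995145047), np.float64(0.008383827166947869)) F [-2.08   -0.7688 -1.6413]
now overlap (np.float64(0.023305541218487394), np.float64(0.00236664307712902)) F [-2.08   -0.7688 -1.6413]
now overlap (np.float64(0.018530511799250846), np.float64(-0.003419108278058011)) F [-2.08   -0.7688 -1.6413]
```

View pics/o_16.png

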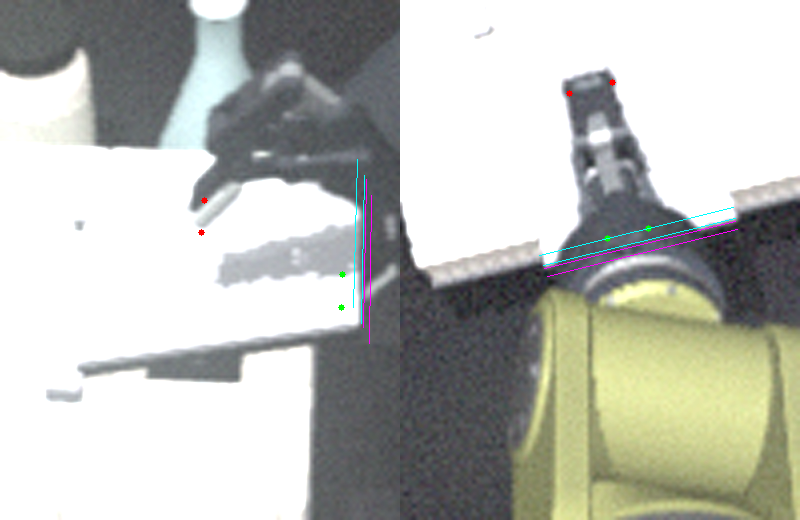

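```bash
python3 -m handwheel '[{"delta_pos":[0.0034,0,-0.0046],"turn":[0,0,0],"claw":0.0854},{"delta_pos":[0.0035,0,-0.0044],"turn":[0,0,0],"claw":0.0854},{"delta_pos":[0.0037,0,-0.0043],"turn":[0,0,0],"claw":0.0854},{"delta_pos":[0.0039,0,-0.0041],"turn":[0,0,0],"claw":0.0854},{"delta_pos":[0.0035,0,-0.0035],"turn":[0,0,0],"claw":0.0854}]'; python3 look.py 17;for t in .2 .15 .1 .05; do python3 plan.py $t 1 .04 .02|head -1; done;  python3 ov.py 17 0.15 0.05
```

```text
t: 9.62
ee_pos: [0.5164, 0.1224, 0.1049]
eef_rot: [[0.569, -0.271, 0.776], [0.166, 0.963, 0.214], [-0.805, 0.007, 0.593]]
contact_force: [-0.1, 0.1, -1.1]
opening: 0.0854
t 9.6167 J [ 0.1184  0.2003  2.1202  0.4732  0.2162 -0.5858] loc [-0.106   0.0053  0.1049] phi 53.641944758780646 
Rt [[0.593, -0.003, 0.805], [0.007, 1.0, -0.002], [-0.805, 0.007, 0.593]] F [-0.1119  0.127  -1.1333] open 0.08541655802818493
now overlap (np.float64(0.03148524630822865), np.float64(0.011528713271424858)) F [-1.7606 -0.6698 -1.7229]
now overlap (np.float64(0.026159193527279072), np.float64(0.006245833758532125)) F [-1.7606 -0.6698 -1.7229]
now overlap (np.float64(0.020575765679789797), np.float64(0.001235759288241975)) F [-1.7606 -0.6698 -1.7229]
now overlap (np.float64(0.014748918427586478), np.float64(-0.003488987562466149)) F [-1.7606 -0.6698 -1.7229]
```

View pics/o_17.png

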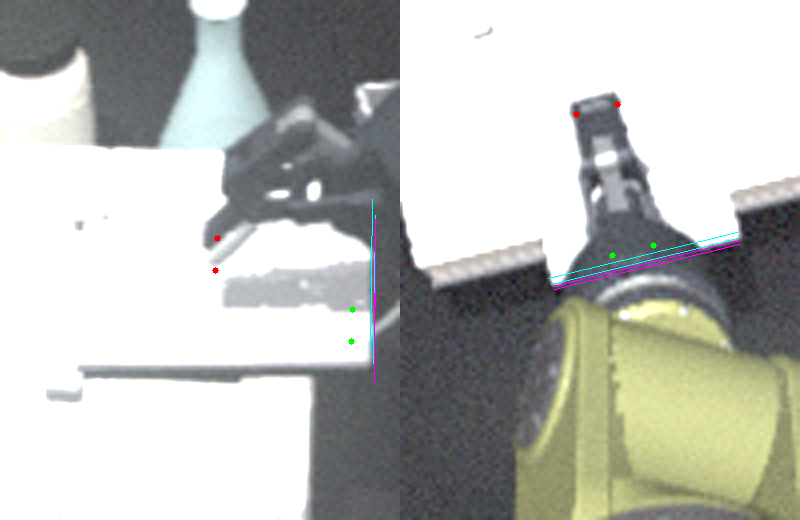

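```bash
for i in 1 2; do python3 -m handwheel '[{"delta_pos":[0.0028,0,-0.0021],"turn":[0,0,0],"claw":0.0854},{"delta_pos":[0.0028,0,-0.0021],"turn":[0,0,0],"claw":0.0854}]'; for t in .1 .05 .0; do python3 plan.py $t 1 .04 .02|head -1; done; done; python3 look.py 18; python3 ov.py 18 0.05 0.0
```

```text
t: 9.88
ee_pos: [0.5159, 0.1224, 0.098]
eef_rot: [[0.568, -0.272, 0.777], [0.166, 0.962, 0.215], [-0.806, 0.007, 0.592]]
contact_force: [-4.7, -2.5, -1.9]
opening: 0.0854
now overlap (np.float64(0.025764031016710452), np.float64(0.005133188074783843)) F [-5.1933 -1.1669 -1.9258]
now overlap (np.float64(0.019939174075388616), np.float64(0.00040598336210702357)) F [-5.1933 -1.1669 -1.9258]
now overlap (np.float64(0.013885337265882125), np.float64(-0.004024180675495384)) F [-5.1933 -1.1669 -1.9258]
t: 10.05
ee_pos: [0.5163, 0.1225, 0.0913]
eef_rot: [[0.569, -0.271, 0.776], [0.166, 0.962, 0.214], [-0.805, 0.007, 0.593]]
contact_force: [1.0, 0.9, 0.5]
opening: 0.0854
now overlap (np.float64(0.03139228678005085), np.float64(0.008811701249389736)) F [1.1843 0.5781 0.5089]
now overlap (np.float64(0.025572751250665382), np.float64(0.0040779303147207915)) F [1.1843 0.5781 0.5089]
now overlap (np.float64(0.019523900336991924), np.float64(-0.0003590584699092597)) F [1.1843 0.5781 0.5089]
t 10.05 J [ 0.1186  0.2305  2.1269  0.5636  0.1841 -0.678 ] loc [-0.106   0.0054  0.0913] phi 53.64399505520921 
Rt [[0.593, -0.003, 0.805], [0.007, 1.0, -0.002], [-0.805, 0.007, 0.593]] F [1.1843 0.5781 0.5089] open 0.08538594640497305
```

View pics/o_18.png

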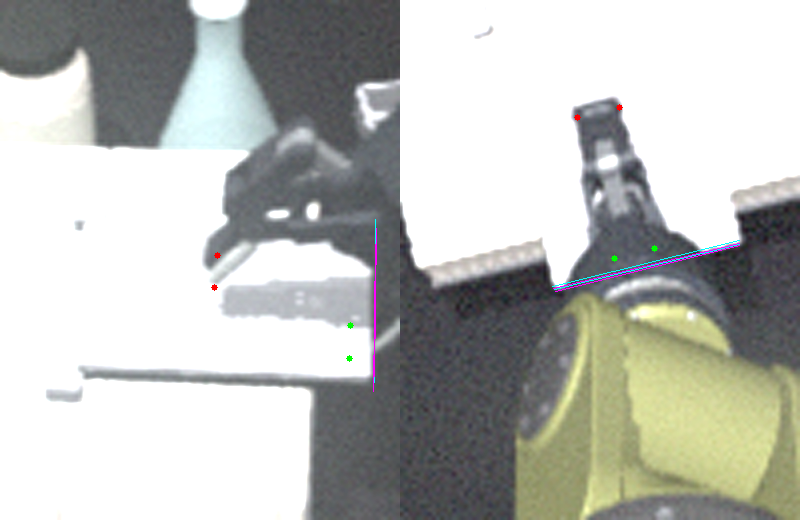

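```bash
for i in 1 2 3; do python3 -m handwheel '[{"delta_pos":[0.0016,0,-0.0012],"turn":[0,0,0],"claw":0.0854},{"delta_pos":[0,0,0],"turn":[0,0,0],"claw":0.0854}]'; python3 plan.py 0 1 .04 .02|head -1; done; python3 look.py 19; python3 ov.py 19 0.03 0.0
```

```text
t: 10.32
ee_pos: [0.5165, 0.1226, 0.0896]
eef_rot: [[0.569, -0.271, 0.776], [0.166, 0.962, 0.214], [-0.805, 0.007, 0.593]]
contact_force: [0.3, -0.1, 0.4]
opening: 0.0855
now overlap (np.float64(0.021054414486422805), np.float64(0.0005742561199601204)) F [ 0.3081 -0.1484  0.3998]
t: 10.48
ee_pos: [0.5163, 0.1225, 0.0874]
eef_rot: [[0.569, -0.271, 0.776], [0.166, 0.962, 0.215], [-0.805, 0.007, 0.593]]
contact_force: [-0.3, -1.2, 0.3]
opening: 0.0851
now overlap (np.float64(0.022706335604690472), np.float64(0.0018160426782570654)) F [-0.6231 -1.067   0.3489]
t: 10.65
ee_pos: [0.5162, 0.1226, 0.0852]
eef_rot: [[0.569, -0.271, 0.776], [0.166, 0.962, 0.215], [-0.806, 0.007, 0.593]]
contact_force: [-1.6, -0.6, -0.2]
opening: 0.0854
now overlap (np.float64(0.024369186651768793), np.float64(0.003314054684060423)) F [-1.749  -0.1714 -0.1994]
t 10.65 J [ 0.1187  0.2443  2.1296  0.6139  0.1707 -0.7289] loc [-0.1061  0.0055  0.0852] phi 53.66180502048973 
Rt [[0.593, -0.003, 0.806], [0.007, 1.0, -0.002], [-0.806, 0.007, 0.593]] F [-1.749  -0.1714 -0.1994] open 0.08535706230207225
```

View pics/o_19.png

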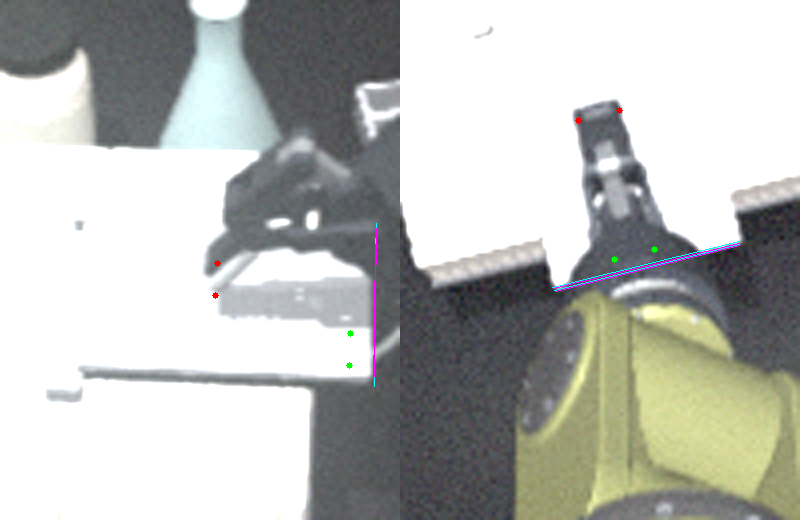

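View pics/side_19.png

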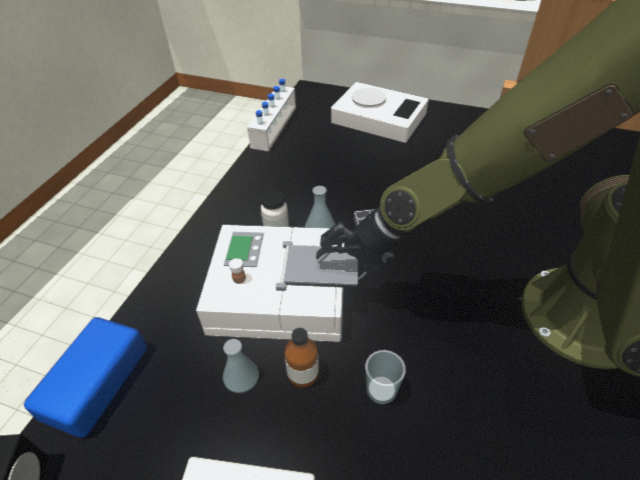

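```bash
python3 -m handwheel '[{"delta_pos":[0,0,-0.004],"turn":[0,0,0],"claw":0.0854},{"delta_pos":[0,0,-0.004],"turn":[0,0,0],"claw":0.0854},{"delta_pos":[0,0,0],"turn":[0,0,0],"claw":0.0854}]'; python3 look.py 20; python3 ov.py 20 0.0
python3 - <<'E'
import cv2,numpy as np
for n in('side','top'):
  for a,b in((17,18),(18,19),(19,20)):
    A=cv2.imread(f'pics/{n}_{a}.png').astype(int);B=cv2.imread(f'pics/{n}_{b}.png').astype(int)
    r=(slice(272,300),slice(280,345)) if n=='side' else (slice(205,245),slice(265,285)) 
    print(n,a,b,np.abs(A-B)[r].mean())
E
```

```text
t: 11.0
ee_pos: [0.5095, 0.1207, 0.0803]
eef_rot: [[0.568, -0.271, 0.777], [0.166, 0.962, 0.215], [-0.806, 0.007, 0.592]]
contact_force: [-1.3, 0.4, -0.5]
opening: 0.0855
t 11.0 J [ 0.1161  0.2431  2.1487  0.6836  0.1581 -0.8015] loc [-0.1131  0.0056  0.0803] phi 53.69535249249976 
Rt [[0.592, -0.003, 0.806], [0.008, 1.0, -0.002], [-0.806, 0.007, 0.592]] F [-1.1128  0.774  -0.5053] open 0.08554450414038806
side 17 18 10.08003663003663
side 18 19 1.2038461538461538
side 19 20 1.1965201465201465
top 17 18 6.937083333333334
top 18 19 2.0516666666666667
top 19 20 3.3375
```

View pics/o_20.png

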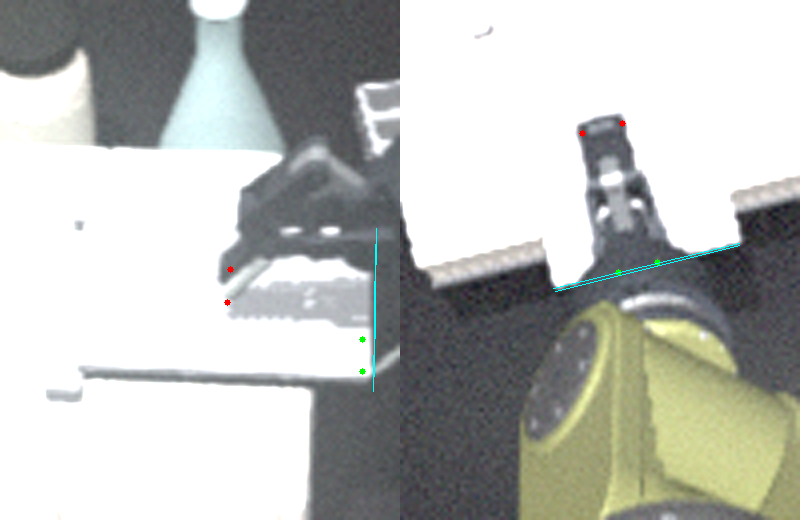

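```bash
python3 -m handwheel '[{"delta_pos":[-0.02,0,-0.003],"turn":[0,0,0],"claw":0.0854},{"delta_pos":[-0.025,0,-0.002],"turn":[0,0,0],"claw":0.0854},{"delta_pos":[-0.025,0,0],"turn":[0,0,0],"claw":0.0854},{"delta_pos":[-0.03,0,0],"turn":[0,0,0],"claw":0.0854},{"delta_pos":[-0.03,0,0],"turn":[0,0,0],"claw":0.0854}]';python3 -m handwheel '[{"delta_pos":[-0.02,0,0],"turn":[0,0,0],"claw":0.0854},{"delta_pos":[-0.02,0,0],"turn":[0,0,0],"claw":0.0854},{"delta_pos":[0,0,0],"turn":[0,0,0],"claw":0.0854},{"delta_pos":[0,0,0],"turn":[0,0,0],"claw":0.0854}]'; python3 look.py 21; python3 ov.py 21 0.0
```

```text
t: 11.52
ee_pos: [0.4313, 0.0976, 0.1832]
eef_rot: [[0.569, -0.271, 0.777], [0.165, 0.963, 0.214], [-0.806, 0.006, 0.592]]
contact_force: [0.8, -0.1, 1.2]
opening: 0.0852
t: 11.85
ee_pos: [0.4098, 0.0913, 0.2156]
eef_rot: [[0.571, -0.271, 0.775], [0.166, 0.963, 0.214], [-0.804, 0.006, 0.595]]
contact_force: [-0.2, 0.2, -0.7]
opening: 0.0856
t 11.85 J [ 0.0521 -0.2925  2.2711  0.2616  0.554  -0.3998] loc [-0.2169  0.004   0.2156] phi 53.49471687199889 
Rt [[0.595, -0.002, 0.804], [0.006, 1.0, -0.002], [-0.804, 0.006, 0.595]] F [-0.1277  0.2385 -0.7444] open 0.08558975554772132
```

View pics/o_21.png

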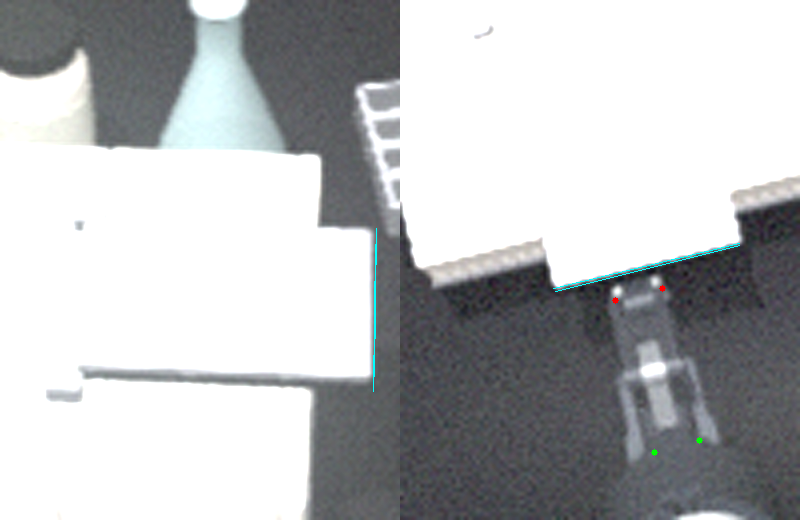

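View pics/side_21.png

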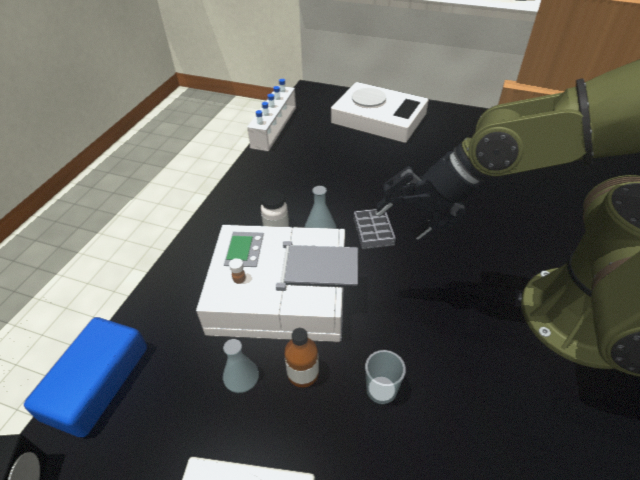

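View pics/top_21.png

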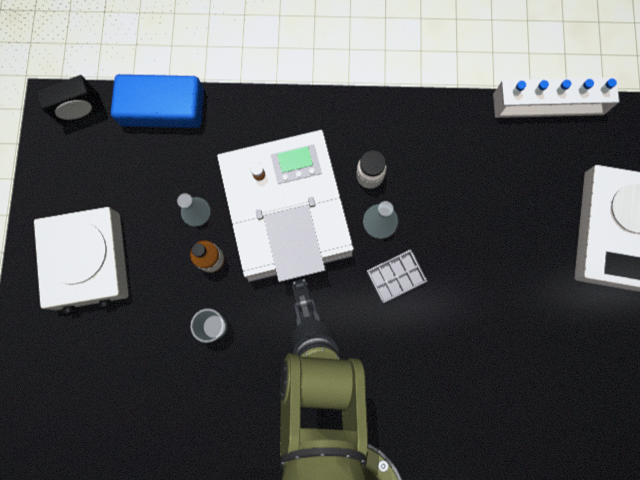

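```bash
python3 - <<'E'
import cv2,numpy as np
A=cv2.imread('pics/top0.png').astype(int);B=cv2.imread('pics/top_21.png').astype(int)
for n,(x,y) in dict(fa=(380,220),fb=(193,208),amb=(206,256),jar=(371,168),vial=(258,172),beak=(208,326),tray=(397,276)).items(): print(n,np.abs(A-B)[y-14:y+14,x-14:x+14].mean().round(2))
from plant import env
print(env.finish_job())
E
```

```text
fa 2.51
fb 2.67
amb 3.36
jar 2.9
vial 30.84
beak 2.38
tray 2.09
the job is handed in; nothing more can be done
None
```

The cover is shut, the arm is clear of everything, and I handed the job in at about 12 s on the robot's clock.

- **Tip:** with the open gripper straddling the lip, the upper fingertip pushed the cover from behind, from about 1.8 rad to about 1.3 rad. It then fell away on its own.
- **Catch:** the lower finger caught it on its inner side at about 1.0 rad, with roughly 1.5 N on the tool.
- **Lower:** the cover rode that finger down the lip's arc in small steps. I looked every few rows, and the measured angle followed the plan. There was one reading of about 5 N near 0.05 rad; I did not find what caused it.
- **Pinching:** the two fingers never touched the cover together.

**Last checks:**
- **Cover:** its image stopped changing while the finger went on down about 6 mm and pulled away. After the arm withdrew, the lip matched the predicted shut line in the top view and was within about a pixel in the side view.
- **Arm:** it ended about 0.1 m back from the lip at z ≈ 0.21 m. The force reading was at noise level.
- **Loose things:** six of the seven matched the first top picture to within image noise. The vial's patch differed, by 31 against 2–3 for the others. I put that down to the open cover having hidden part of it in the first picture, since in the side view it stands at the same pixels before and after, judged by eye.

**Small disagreements:** the two cameras differed by about 3 mm on where the photometer stands, and by about 0.03–0.05 rad on the cover's angle.

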